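# Grade the rocket ballast balls on the sorting ramp

## Task

Fit the white gauge insert into the sorting ramp: tuck its flat toe under the red lip at the bottom of the ramp, then lower its other end until it lies fully down on its seat, and let go. Then push the blue paddle to tip the feed trough, gently enough that the balls roll down the insert and each drops into the pocket for its size: both small ones yellow, the medium one green, the large one orange. Do not touch the balls with the gripper, and leave the glue bottle and glue stick where they are.

Things in the scene. Friction and masses are not known exactly. Their poses are not given: they have to be found in the camera images.
- seat (a point): Top end of the seat of the fixed plywood sorting ramp, mid width, 85 mm above the table. x runs DOWNHILL along the seat (10 degrees below level), y across, z square to the seat. The seat is the plane z=0: ledges 33 to 46 mm each side of the middle, x 0 to 194 mm, between guide walls 14 mm high (92 mm apart: 4 mm play each side of the insert). End wall at x=194 mm.
- lip (a point): Axes as seat. Point on the seat plane below the front edge of the red retaining lip, mid width, 181 mm downhill of seat. The lip crosses the ramp's low end; its underside is 13 mm above the seat, it is 6 mm thick and reaches 13 mm from here to the end wall.
- gauge_grip (a point): Loose insert, about 0.15 kg, white sloping sides, plywood frame, 190 x 84 mm, flat on the table at first. Point: centre of its red handle bar (12 mm thick along x, 18 high, 84 long along y), mid length, 61 mm above the underside, 40 mm clear below it. x runs along the insert to its toe, z up. Seated, its axes match seat; 4 mm play lengthways. Openings 20, 29.5, 41 mm wide, head to toe.
- gauge_toe (a point): Tip of the insert's toe, mid width, on the underside: 95 mm along +x and 61 mm below gauge_grip. The toe is a flat tongue 16 mm long, 5 thick, 72 wide, beyond a cross board 38 mm high. It goes in tilted, head about 10 degrees higher than the seat, slides downhill under the lip to the end wall; then the head is lowered.
- gauge_head (a point): Head end of the insert, mid width, on the underside: 95 mm along -x and 61 mm below gauge_grip. Side rails are 26 mm high. Uphill of the seat (x of seat -26 to 0) is a fixed white V-chute, 26 mm high above the seat plane; uphill of -18 mm the feed trough's sides rise to 137 mm above the table.
- trough_hinge (a point): Middle of the feed trough's hinge axle, level, across the ramp, at the trough's downhill end, 101 mm above the table, straight uphill of the ramp. Axes turn with the trough: at rest x points level downhill, y across, z up. The trough is 56 mm wide and reaches 190 mm uphill; the balls lie in it.
- trough (a joint): Tip angle of the feed trough, rad: 0 level at rest, grows as it is tipped to the ramp, stop at 0.55. From about 0.15 the balls roll out. Tip it slowly there (about 0.15 rad/s or less), else balls may overshoot their openings; 0.4 empties it. It falls back to 0 when let go.
- paddle (a point): Centre of the blue paddle on the trough's lever: 8 mm thick along x, 36 x 36 mm, on the robot's side of the trough. At rest 45 mm uphill of the hinge, 62 mm to its -y side, 80 mm above it. Pushed downhill (+x, about 3 N) it tips the trough, on an arc of 92 mm radius about the axle. Free space uphill of it.
- ball_s1_center (a point): Centre of a steel ball, 16 mm diameter. All four balls start in the feed trough, in any order.
- ball_s2_center (a point): Centre of the other steel ball, 16 mm diameter.
- ball_m_center (a point): Centre of the green glass ball, 25 mm diameter.
- ball_l_center (a point): Centre of the orange ball, 36 mm diameter.
- pocket_s (a point): Middle of the yellow pocket at seat level, axes as seat, 33 mm downhill of it. 58 mm long, 66 wide, 36 deep at the middle. The pocket floors slope 4 to 6 degrees to the clear side wall (+y). For the two 16 mm balls.
- pocket_m (a point): Middle of the green pocket at seat level, axes as seat, 90 mm downhill of it. 48 mm long, 66 wide, 38 deep. For the 25 mm ball.
- pocket_l (a point): Point in the orange pocket at seat level, axes as seat, 152 mm downhill of it. The pocket is 76 mm long (118 to 194), 66 wide, 42 deep. For the 36 mm ball.
- glue: White glue bottle, 48 mm diameter, 120 mm tall, standing; origin at the centre of its underside. Leave alone.
- stick: Red glue stick, 26 mm diameter, 90 mm tall, standing; origin at the centre of its underside. Leave alone.

How it is judged:
By the outcome, as a careful person would: the job done as asked, in the order asked, and still so for the second after the job is handed in, with the robot touching nothing.
It also fails if it takes over 61 s, if anything falls off the work surface, if the arm or the gripper's body presses on something with over 40 N, if the wrist force passes 120 N, or if a joint passes its speed limit or range.

## Robot

A 6-joint arm with a two-finger parallel gripper is mounted at the origin on the work surface. World frame = base frame: x ahead of the robot, y to its left, z up, the work surface at z = 0. Lengths are in m, angles in rad, forces in N, time in s.
With the tool pointing down it reaches from about 0.375 to 0.975 m from the base axis. Payload 3.8 kg.
Tool frame: the origin (TCP) lies midway between the tips of the shut fingers; the grasp point (between the pads) lies 19 mm behind it (r.tcp_to_grasp is the distance from the TCP to the grasp point, in m); y points along the fingers, x is the direction in which the jaws open and shut, and the axes are right-handed (so a half turn about y gives the same grasp; the last joint's range is limited). The gripper opens to 88 mm and grips with 3 to 60 N. Pads are 18 mm wide; open, the fingers measure 123 mm over their backs; the gripper's body (75 mm by 187 mm) begins 45 mm behind the grasp point.
Start: joints at [1.15, 0.264, 1.604, -0, 1.274, -0.037], TCP at [0.253, 0.626, 0.239] pointing down, gripper open.
Joint ranges: [-2.63, 2.63], [-0.94, 2.18], [0.31, 2.57], [-1.31, 4.45], [0, 2.66], [-2.55, 2.55]. Speed limits (rad/s): [2.57, 2.57, 3.14, 3.14, 3.14, 3.14].

## Interface

Orientations are given as [roll, pitch, yaw] about the fixed x, y, z axes, in that order (R = Rz(yaw) Ry(pitch) Rx(roll)).
In Python, from station import r gives the robot as it stands. The module is installed in compiled form; this text tells all that it offers.
- The arm moves only by the tool apply_moves, never from a script. Its argument "steps" is a list that holds one entry, the list of rows, each a list of 7 numbers: the shift along the world's x, y, z in cm, then the turn, a rotation vector about the world's x, y, z in rad, then the gripper's target within -1 to 1 (fully open at 1, half-way at 0, shut at -1). A call has 1 to 20 rows; each row is the pose to reach, as a shift and turn from the pose commanded when the call began; what a row does not reach only later rows make up. A row lasts 1/8 s, in which the tool goes at most 62.5 mm and 10.7 degrees, less where a joint would pass 70% of its speed; a pose out of reach is approached as far as the arm can. A call with a gripper value outside its range is refused whole. The fingers move at their own pace and stop on an object; the grip force is fixed at half the most. Time passes only in rows, so rows that repeat a pose let the fingers close. It gives the time, the measured TCP pose, the force and the opening at its end, in the units of the state.
- r.get_state(): the state, without advancing time (a new reading comes with each control period).
- r.camera(name): name is "side" or "top" or "wrist"; returns (picture, depth): 420x560x3 uint8, red, green, blue; 420x560 float32, m along the optical axis (not along the pixel's ray), 0 where there is no reading.
- r.camera_info(name): a dict with "fov_y" (degrees; the focal length in pixels is half the picture's height over the tangent of half this angle, whatever the lens; pixels are square), "cx", "cy" (the principal point, pixels), "rvec" (rotation vector, rad) and "tvec" (3), from world to camera coordinates, as OpenCV has them. Camera axes: x right, y down, z forward; pixel columns grow to the right and rows downward; lengths in m; the calibration is good to about 2 mm. A picture is of the moment at which its call begins: read the wrist's pose just before it. camera_info takes no time and is no camera call; for the wrist camera it gives the pose at the moment of the call.
- r.close_job(): hands the job in, once; it reports no verdict.
The state is a dict: "clock": time; "qpos": joint angles; "qd": joint speeds; "joint_efforts": joint torques, N m; "ee_pos": TCP position; "orientation": TCP orientation; "ft_force": force on the tool from outside, world axes, zero at the start; "torque": the same for the moment, N m; "width": finger opening in m.
Only numpy, scipy, OpenCV 4.12 (cv2) and the standard library are available. Lean on these libraries where they do the work, as an engineer would, in place of code of your own. Each camera call takes 0.05 s, during which the arm holds its last target.

## Working session

There is one attempt and no reset: what is moved stays moved. The work goes in short steps, Python scripts to look and compute and a tool call to move; the robot and the scene stay as the last step left them, time stands still between calls to the robot, and variables do not carry over. Pictures are saved under pics/ and viewed, and the job is handed in when it is done.

Besides the shell and the picture viewer there is one more tool, called after "Request:" in YAML: its name, and indented under it one key for each argument. apply_moves: Moves the arm, as the interface text tells. Its arguments: {"type":"object","properties":{"steps":{"type":"array","items":{"type":"array","items":{"type":"array","items":{"type":"number"}}}}},"required":["steps"]}

```bash
mkdir -p pics
cat > h.py <<'E'
import numpy as np, cv2
from station import r
def cam(n,save=None):
    ci=r.camera_info(n); p,d=r.camera(n)
    if save: cv2.imwrite('pics/'+save,p[:,:,::-1])
    return ci,p,d
def geo(ci):
    R=cv2.Rodrigues(np.array(ci['rvec'],float))[0]; t=np.array(ci['tvec'],float).ravel()
    f=210/np.tan(np.radians(ci['fov_y'])/2); return R,t,f
def ray(ci,u,v):
    R,t,f=geo(ci); d=R.T@np.array([(u-ci['cx'])/f,(v-ci['cy'])/f,1.]); return -R.T@t,d
def onz(ci,u,v,z):
    c,d=ray(ci,u,v); return c+d*(z-c[2])/d[2]
def pts(ci,d):
    R,t,f=geo(ci); v,u=np.mgrid[:420,:560]
    P=np.stack([(u-ci['cx'])/f*d,(v-ci['cy'])/f*d,d],-1); return (P-t)@R
def proj(ci,X):
    R,t,f=geo(ci); c=R@np.array(X)+t; return c[:2]/c[2]*f+[ci['cx'],ci['cy']]
E
python3 - <<'E'
from h import *
import pickle
D={}
for n in('side','top','wrist'):
    D[n]=cam(n,n+'0.png'); print(n,D[n][0])
pickle.dump(D,open('d0.pkl','wb'))
print(r.get_state(), r.tcp_to_grasp)
E
```

```text
side {'fov_y': 49.8796326968183, 'cx': 289.84736710819953, 'cy': 216.94766674153547, 'rvec': array([ 0.64483638, -2.73396455,  0.96149857]), 'tvec': array([0.47159709, 0.28283003, 0.97986152])}
top {'fov_y': 46.00073885291492, 'cx': 289.8152449393972, 'cy': 201.8209952796667, 'rvec': array([ 2.05997775, -2.14961009,  0.23718441]), 'tvec': array([0.00465355, 0.54683722, 1.42159706])}
wrist {'fov_y': 69.3597284819314, 'cx': 275.32188579835616, 'cy': 206.88529371663074, 'rvec': array([-2.40825711, -1.62468743, -0.22057558]), 'tvec': array([-0.67321232, -0.03764048,  0.38944989])}
{'clock': 0.15, 'qpos': array([ 1.15007186e+00,  2.64581282e-01,  1.60502144e+00,  3.38796823e-05,
        1.27372773e+00, -3.68980439e-02]), 'qd': array([ 0.0012217 , -0.00425244, -0.00349504, -0.00151244,  0.00093837,
        0.0003408 ]), 'joint_efforts': array([-3.32196678e-04, -5.02850604e+01, -3.57468259e+01,  7.28654698e-02,
        2.50119518e-02, -1.04271564e-04]), 'ee_pos': array([0.2525369 , 0.62539509, 0.23769423]), 'orientation': array([-1.57069986,  0.00173541,  1.18696005]), 'ft_force': array([0.35307607, 1.20514531, 0.38075563]), 'torque': array([ 0.00789957, -0.00038587, -0.00973002]), 'width': 0.08811060340178767} 0.0187
```

View pics/side0.png

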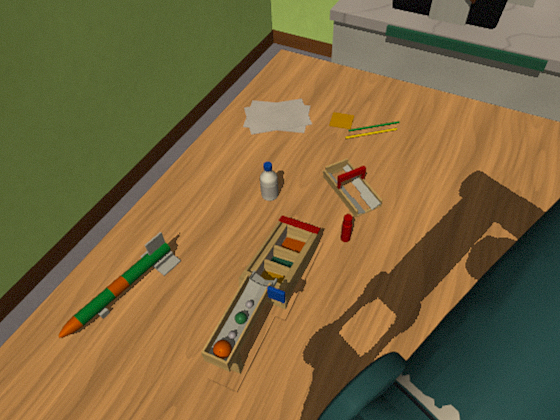

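View pics/top0.png

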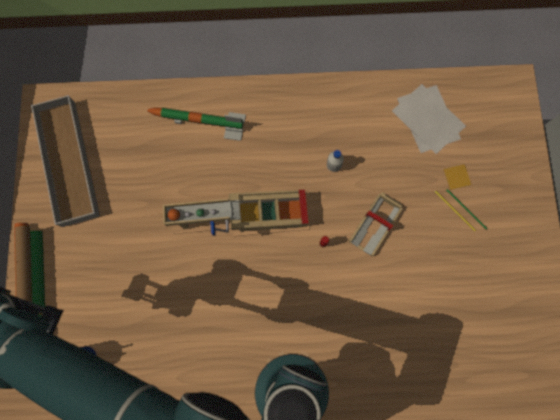

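View pics/wrist0.png

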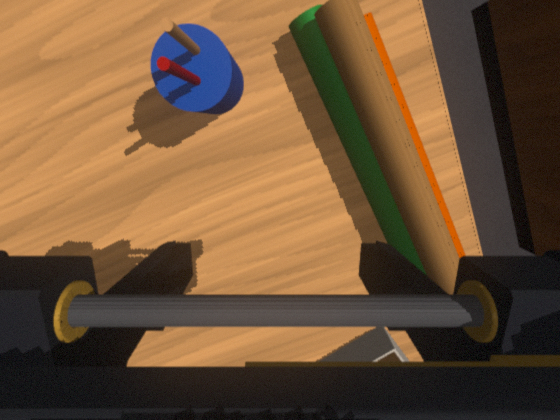

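Side view: ramp with the red lip at about (300,225), insert at (350,185) with its red handle, paddle at (277,294), and balls in the trough. In the top view the ramp runs from (165,213) to (305,207) and the insert is at (379,223). Next I'll measure these.

Run:
```python
from h import *
import pickle
D=pickle.load(open('d0.pkl','rb'))
for n in('side','top'):
    ci,p,d=D[n]; P=pts(ci,d); hsv=cv2.cvtColor(p,cv2.COLOR_RGB2HSV)
    H,S,V=[hsv[...,i].astype(int) for i in range(3)]
    ms={'red':((H<4)|(H>174))&(S>170)&(V>50),'blue':(H>105)&(H<130)&(S>130)&(V>60)}
    for k,m in ms.items():
        N,L,st,c=cv2.connectedComponentsWithStats(m.astype(np.uint8))
        for i in range(1,N):
            if st[i,4]<15: continue
            q=P[(L==i)&(d>0)]
            box=cv2.minAreaRect(np.argwhere(L==i)[:,::-1].astype(np.float32))
            print(n,k,c[i].round(1),st[i,4],'med',np.median(q,0).round(4),'min',np.percentile(q,3,axis=0).round(3),'max',np.percentile(q,97,axis=0).round(3),box)
    x,y,w,h=(150,170,270,100) if n=='top' else (190,140,210,240)
    cr=p[y:y+h,x:x+w,::-1]; s=3 if n=='top' else 2.5
    cv2.imwrite(f'pics/{n}0z.png',cv2.resize(cr,None,fx=s,fy=s,interpolation=cv2.INTER_CUBIC))
```

```text
side red [351.  174.6] 205 med [ 0.482  -0.2792  0.0647] min [ 0.457 -0.313  0.034] max [ 0.507 -0.247  0.073] ((351.0426025390625, 176.33114624023438), (11.093934059143066, 32.067142486572266), 68.62937927246094)
side red [346.4 228. ] 216 med [ 0.4246 -0.107   0.0556] min [ 0.416 -0.119  0.006] max [ 0.434 -0.103  0.092] ((346.6500244140625, 227.94996643066406), (9.192388534545898, 26.587217330932617), 8.130102157592773)
side red [299.6 224.3] 230 med [ 0.5283 -0.0551  0.0719] min [ 0.482 -0.066  0.068] max [ 0.578 -0.047  0.075] ((299.27398681640625, 224.14588928222656), (40.44432830810547, 6.323850631713867), 19.290042877197266)
side blue [267.3 166. ] 60 med [ 0.6739 -0.1602  0.1193] min [ 0.666 -0.169  0.107] max [ 0.683 -0.152  0.123] ((267.5, 166.0), (8.0, 7.0), 90.0)
side blue [275.8 293.8] 191 med [0.4555 0.197  0.189 ] min [0.44  0.192 0.168] max [0.472 0.199 0.201] ((276.0257873535156, 293.9330139160156), (19.9592342376709, 10.769371032714844), 21.037511825561523)
top red [303.2 206.7] 164 med [ 0.5272 -0.0578  0.0694] min [ 0.485 -0.066  0.063] max [ 0.574 -0.049  0.074] ((303.1876525878906, 206.53289794921875), (31.562463760375977, 5.391266822814941), 83.9909896850586)
top red [379.5 219.3] 90 med [ 0.4811 -0.2804  0.068 ] min [ 0.457 -0.311  0.061] max [ 0.501 -0.252  0.075] ((379.7627258300781, 219.59576416015625), (26.91404151916504, 4.024529933929443), 33.023868560791016)
top red [324.1 241.1] 50 med [ 0.4202 -0.1126  0.0852] min [ 0.415 -0.122  0.042] max [ 0.431 -0.105  0.092] ((324.2500305175781, 241.25003051757812), (6.363961219787598, 8.485280990600586), 45.0)
top blue [336.9 153.8] 27 med [ 0.6718 -0.163   0.1179] min [ 0.665 -0.169  0.109] max [ 0.681 -0.157  0.123] ((337.0, 154.0), (6.0, 4.0), 90.0)
top blue [212.3 227. ] 25 med [0.4563 0.1935 0.1957] min [0.441 0.191 0.192] max [0.469 0.197 0.202] ((212.0, 227.5), (11.0, 2.0), 90.0)
```

View pics/top0z.png

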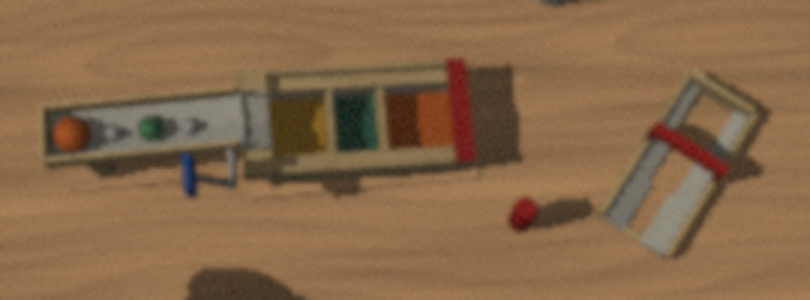

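View pics/side0z.png

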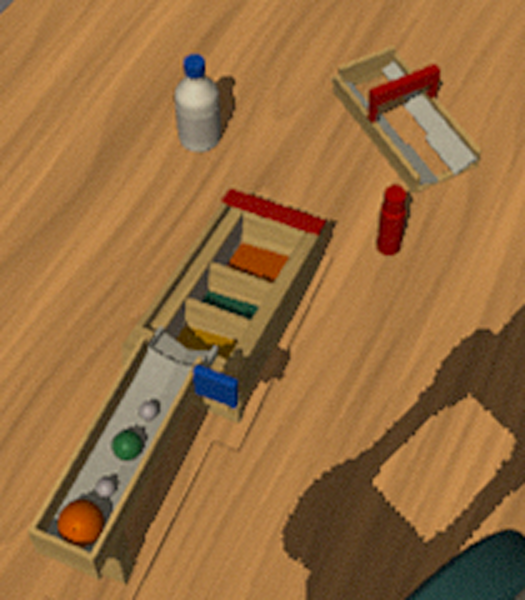

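Run:
```python
from h import *
from scipy.spatial.transform import Rotation as Ro
import pickle
D=pickle.load(open('d0.pkl','rb'))
ci=D['wrist'][0]; R,t,f=geo(ci); T=Ro.from_euler('xyz',[-1.5707,0.0017,1.187]).as_matrix()
c=-R.T@t; print('cam in tool',T.T@(c-[0.2525,0.6254,0.2377]),'fwd in tool',T.T@R[2])
# ramp: points in region by height bands
for n in('side','top'):
    ci,p,d=D[n];P=pts(ci,d)
    m=(d>0)&(P[...,0]>.44)&(P[...,0]<.62)&(P[...,1]>-.08)&(P[...,1]<.38)&(P[...,2]>.03)
    Q=P[m]
    for y in np.arange(-.07,.37,.02):
        q=Q[abs(Q[:,1]-y)<.01]
        q=q[q[:,2]>q[:,2].max()-.012] if len(q) else q
        if len(q): print(n,y.round(2),len(q),'x',np.percentile(q[:,0],[2,98]).round(4),'z',np.percentile(q[:,2],[50,98]).round(3))
```

```text
cam in tool [-0.00045936 -0.14566481  0.06876375] fwd in tool [-0.00096696  0.96274082 -0.27042407]
side -0.07 103 x [0.4811 0.583 ] z [0.071 0.074]
side -0.05 205 x [0.4812 0.5825] z [0.072 0.076]
side -0.03 45 x [0.4786 0.583 ] z [0.072 0.076]
side -0.01 44 x [0.4781 0.5826] z [0.074 0.078]
side 0.01 45 x [0.4769 0.5811] z [0.078 0.083]
side 0.03 47 x [0.4759 0.581 ] z [0.082 0.085]
side 0.05 48 x [0.4749 0.5788] z [0.085 0.089]
side 0.07 50 x [0.4736 0.5783] z [0.089 0.092]
side 0.09 53 x [0.4729 0.5762] z [0.092 0.095]
side 0.11 58 x [0.4713 0.5752] z [0.096 0.099]
side 0.13 60 x [0.4763 0.555 ] z [0.107 0.114]
side 0.15 10 x [0.493  0.5491] z [0.136 0.14 ]
side 0.17 51 x [0.4922 0.5489] z [0.137 0.139]
side 0.19 105 x [0.4404 0.4738] z [0.198 0.202]
side 0.21 1 x [0.468 0.468] z [0.187 0.187]
side 0.23 64 x [0.4893 0.5458] z [0.137 0.14 ]
side 0.25 69 x [0.4879 0.5448] z [0.137 0.14 ]
side 0.27 67 x [0.4874 0.5438] z [0.137 0.14 ]
side 0.29 72 x [0.486  0.5422] z [0.137 0.141]
side 0.31 199 x [0.4855 0.5407] z [0.136 0.14 ]
side 0.33 182 x [0.4842 0.5397] z [0.136 0.139]
side 0.
[... 355 characters left out ...]
.082 0.089]
top 0.07 28 x [0.4724 0.576 ] z [0.086 0.091]
top 0.09 30 x [0.4723 0.5749] z [0.091 0.096]
top 0.11 33 x [0.4704 0.5749] z [0.094 0.099]
top 0.13 13 x [0.4934 0.5532] z [0.109 0.116]
top 0.15 3 x [0.4935 0.5452] z [0.135 0.141]
top 0.17 15 x [0.4537 0.545 ] z [0.141 0.15 ]
top 0.19 41 x [0.4418 0.4727] z [0.197 0.202]
top 0.21 30 x [0.4888 0.5459] z [0.135 0.14 ]
top 0.23 26 x [0.4882 0.5453] z [0.133 0.14 ]
top 0.25 33 x [0.4875 0.544 ] z [0.135 0.139]
top 0.27 29 x [0.4867 0.5421] z [0.134 0.139]
top 0.29 24 x [0.4849 0.5413] z [0.134 0.14 ]
top 0.31 60 x [0.4854 0.5407] z [0.134 0.142]
top 0.33 52 x [0.4838 0.5389] z [0.135 0.142]
top 0.35 21 x [0.4846 0.5392] z [0.137 0.142]
```

Request:
apply_moves:
  steps:
    - [[5, -10, 5, 0, 0, -0.18, 1], [23, -90, 5, 0, 0, -1.74, 1], [23, -90, 5, 0, 0, -1.74, 1], [23, -90, 5, 0, 0, -1.74, 1], [23, -90, 5, 0, 0, -1.74, 1], [23, -90, 5, 0, 0, -1.74, 1], [23, -90, 5, 0, 0, -1.74, 1], [23, -90, 5, 0, 0, -1.74, 1], [23, -90, 5, 0, 0, -1.74, 1], [23, -90, 5, 0, 0, -1.74, 1], [23, -90, 5, 0, 0, -1.74, 1], [23, -90, 5, 0, 0, -1.74, 1], [23, -90, 5, 0, 0, -1.74, 1], [23, -90, 5, 0, 0, -1.74, 1], [23, -90, 5, 0, 0, -1.74, 1], [23, -90, 5, 0, 0, -1.74, 1], [23, -90, 5, 0, 0, -1.74, 1], [23, -90, 5, 0, 0, -1.74, 1]]

```text
clock: 2.4
ee_pos: [0.4825, -0.2727, 0.2886]
orientation: [-1.57, 0.0, -0.552]
ft_force: [0.0, 0.0, -0.3]
width: 0.0881
```

Run:
```python
from h import *
import pickle
D=pickle.load(open('d0.pkl','rb'))
s=r.get_state();print(s['clock'],s['ee_pos'],s['orientation'],s['qpos'])
D={}
for n in('side','top','wrist'):
    D[n]=cam(n,n+'1.png')
pickle.dump(D,open('d1.pkl','wb'))
```

```text
2.4 [ 0.48249591 -0.27272005  0.28861638] [-1.57047281e+00  4.80582623e-04 -5.51678645e-01] [-5.59597362e-01  7.69287860e-03  1.80118888e+00  3.28944564e-04
  1.33319404e+00 -7.99614102e-03]
```

View pics/wrist1.png

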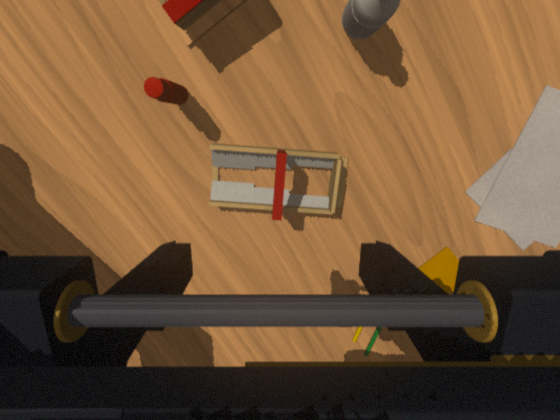

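Run:
```python
from h import *
import pickle
D=pickle.load(open('d1.pkl','rb'))
D0=pickle.load(open('d0.pkl','rb'))
def redm(p):
    hsv=cv2.cvtColor(p,cv2.COLOR_RGB2HSV);H,S,V=[hsv[...,i].astype(int) for i in range(3)]
    return ((H<5)|(H>174))&(S>150)&(V>40)
# handle
for nm,DD,n in(('1w',D,'wrist'),('0s',D0,'side'),('0t',D0,'top'),('1s',D,'side')):
    ci,p,d=DD[n];P=pts(ci,d);m=redm(p)&(d>0)
    q=P[m&(abs(P[...,0]-.482)<.06)&(abs(P[...,1]+.28)<.06)&(P[...,2]>.05)&(P[...,2]<.09)]
    if len(q)<10: print(nm,'none');continue
    top=q[q[:,2]>np.percentile(q[:,2],90)-.006]
    (cx,cy),(w,h),a=cv2.minAreaRect((top[:,:2]*1000).astype(np.float32))
    u=np.linalg.svd(top[:,:2]-top[:,:2].mean(0))[2][0]
    print(nm,len(q),'top z',np.median(top[:,2]).round(4),'c',cx,cy,w,h,a,'mean',top.mean(0).round(4),'axis',u,'yaw',np.arctan2(u[1],u[0]))
# lip
D1s=D['side']
e=np.array([0.0525,-0.9986]);a=np.array([.9986,.0525])
for nm,DD,n in(('0s',D0,'side'),('0t',D0,'top'),('1w',D,'wrist')):
    ci,p,d=DD[n];P=pts(ci,d);m=redm(p)&(d>0)
    q=P[m&(abs(P[...,0]-.53)<.07)&(abs(P[...,1]+.055)<.03)&(P[...,2]>.06)]
    if len(q)<5: continue
    s=q[:,:2]@e;l=q[:,:2]@a
    print(nm,'lip s',np.percentile(s,[1,5,50,95,99]).round(4),'l',np.percentile(l,[1,99]).round(4),'z',np.median(q[:,2]).round(4))
    # pixel corners
    # slope of front edge
    fr=[]
    for L in np.arange(.48,.58,.01):
        k=s[abs(l-L)<.005]
        if len(k)>2: fr.append((L,k.min(),k.max()))
    print(np.polyfit(*np.array(fr)[:,[0,1]].T,1))
    # wall tops
for nm,DD,n in(('0s',D0,'side'),('0t',D0,'top')):
    ci,p,d=DD[n];P=pts(ci,d)
    s=P[...,:2]@e;l=P[...,:2]@a
    m=(d>0)&(abs(l-.529)>.043)&(abs(l-.529)<.054)&(s>-.105)&(s<.03)&(P[...,2]>.06)
    for sg in(-1,1):
        k=m&(np.sign(l-.529)==sg); print(nm,sg,k.sum(),np.polyfit(s[k],P[...,2][k],1), l[k].min(),l[k].max())
w=D['wrist'][1]
cv2.imwrite('pics/w1z.png',cv2.resize(w[120:240,180:380,::-1],None,fx=4,fy=4,interpolation=cv2.INTER_CUBIC))
```

```text
1w 516 top z 0.0698 c 482.9666748046875 -281.6934509277344 82.85618591308594 11.644804000854492 53.52021789550781 mean [ 0.4842 -0.2801  0.0698] axis [-0.58965666 -0.80765403] yaw -2.201429990583837
0s 186 top z 0.0702 c 482.93524169921875 -279.92083740234375 82.72246551513672 11.469422340393066 53.7101936340332 mean [ 0.4825 -0.2801  0.0701] axis [0.58760437 0.80914838] yaw 0.9427013574392598
0t 113 top z 0.0692 c 480.8725280761719 -282.75567626953125 78.50772857666016 12.61741828918457 52.66531753540039 mean [ 0.4791 -0.2846  0.0698] axis [-0.59529948 -0.80350391] yaw -2.208434636724604
1s 184 top z 0.0701 c 482.823486328125 -280.3528747558594 82.86979675292969 13.002476692199707 53.33720016479492 mean [ 0.483  -0.2789  0.0704] axis [0.58235146 0.81293713] yaw 0.94917807344266
0s lip s [0.0753 0.0761 0.0829 0.0926 0.0941] l [0.4773 0.5762] z 0.0719
[0.00530274 0.07277533]
0t lip s [0.0766 0.0777 0.0855 0.0928 0.0936] l [0.477  0.5737] z 0.0694
[0.00030861 0.07724773]
1w lip s [0.0783 0.0795 0.089  0.095  0.0954] l [0.4769 0.5115] z 0.0698
[ 0.46421497 -0.1472655 ]
0s -1 284 [-0.10936388  0.07613791] 0.4762352267923408 0.48457374880692844
0s 1 270 [-0.18761415  0.07592686] 0.5720901876723561 0.5823607404783437
0t -1 181 [-0.11884054  0.07481789] 0.4750259253398948 0.48591012418735613
0t 1 171 [-0.17545638  0.07434566] 0.5720137129251119 0.5807746671081402
```

View pics/w1z.png

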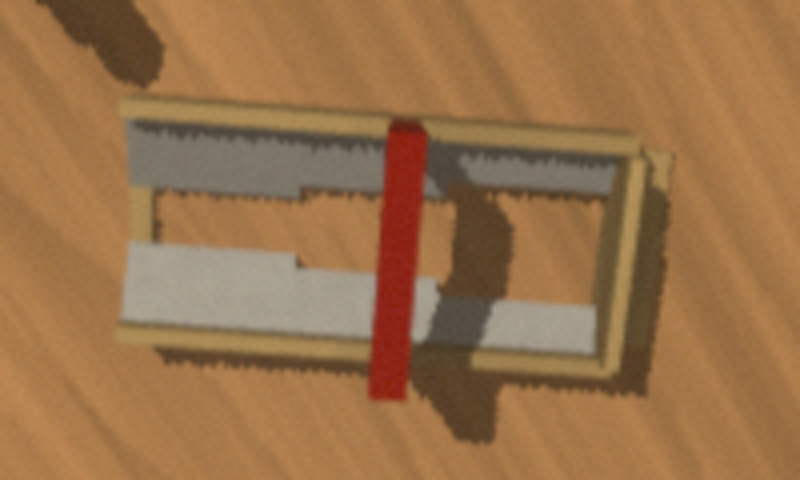

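Request:
apply_moves:
  steps:
    - [[0, -0.9, -5, 0, 0, -0.08, 1], [0, -0.9, -11, 0, 0, -0.08, 1], [0, -0.9, -16, 0, 0, -0.08, 1], [0, -0.9, -20, 0, 0, -0.08, 1], [0, -0.9, -22.5, 0, 0, -0.08, 0.5], [0, -0.9, -24, 0, 0, -0.08, 0], [0, -0.9, -24.6, 0, 0, -0.08, -0.3], [0, -0.9, -24.6, 0, 0, -0.08, -0.3]]

```text
clock: 3.55
ee_pos: [0.4833, -0.2833, 0.0433]
orientation: [-1.571, -0.001, -0.633]
ft_force: [0.0, -0.1, 0.8]
width: 0.05
```

Run:
```python
from h import *
cam('wrist','wrist2.png'); s=r.get_state();print(s['ee_pos'],s['orientation'],s['width'])
```

```text
[ 0.48355656 -0.28350352  0.0437523 ] [-1.57068734 -0.00178629 -0.6328082 ] 0.046376531055460225
```

View pics/wrist2.png

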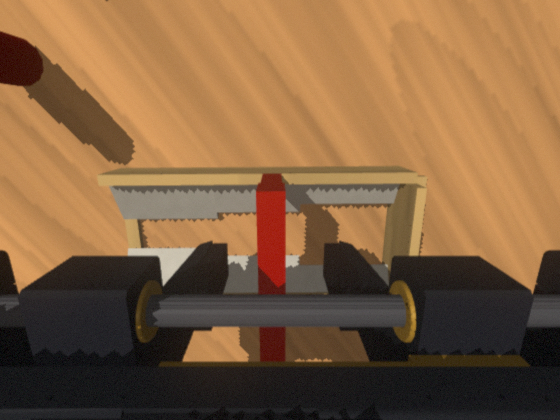

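The handle (columns 258–286) is centred between the fingers, so I'll close and lift.

Request:
apply_moves:
  steps:
    - [[0, 0, 0, 0, 0, 0, -1], [0, 0, 0, 0, 0, 0, -1], [0, 0, 0, 0, 0, 0, -1], [0, 0, 0, 0, 0, 0, -1], [0, 0, 0, 0, 0, 0, -1], [0, 0, 1, 0, 0, 0, -1], [0, 0, 3, 0, 0, 0, -1], [0, 0, 8, 0, 0, 0, -1], [0, 0, 13, 0, 0, 0, -1], [0, 0, 18, 0, 0, 0, -1], [0, 0, 22, 0, 0, 0, -1], [0, 0, 22, 0, 0, 0, -1]]

```text
clock: 5.1
ee_pos: [0.4849, -0.2845, 0.2676]
orientation: [-1.57, -0.009, -0.633]
ft_force: [-0.0, 1.0, -1.6]
width: 0.0117
```

Run:
```python
from h import *
import pickle
s=r.get_state();print(s['clock'],s['ee_pos'],s['orientation'],s['width'],s['ft_force'])
D={n:cam(n,n+'3.png') for n in('wrist','side')}
pickle.dump((s,D),open('d3.pkl','wb'))
p=D['side'][1];cv2.imwrite('pics/s3z.png',cv2.resize(p[60:260,250:450,::-1],None,fx=3,fy=3))
```

```text
5.1 [ 0.48489991 -0.28447438  0.26760793] [-1.57019764 -0.00895966 -0.6330638 ] 0.011665553646259548 [-0.03265755  0.95057741 -1.57131822]
```

View pics/wrist3.png

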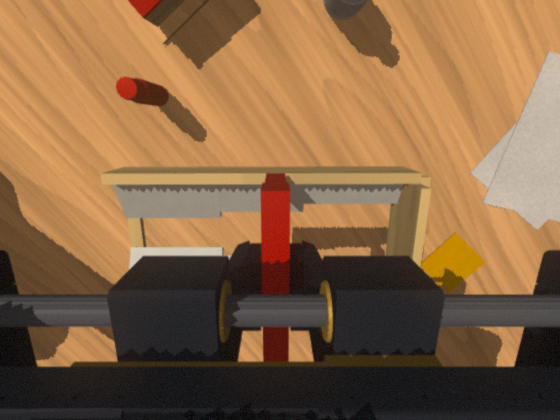

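View pics/s3z.png

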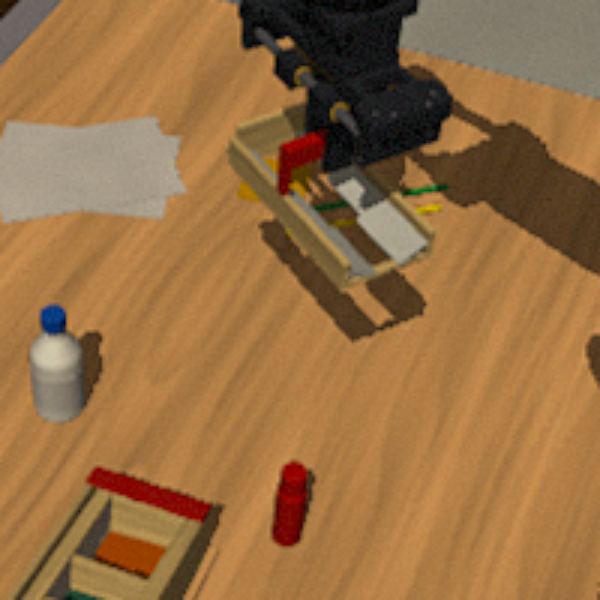

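Run:
```python
from h import *
from scipy.spatial.transform import Rotation as Ro
import pickle
s,D=pickle.load(open('d3.pkl','rb'))
ci,p,d=D['wrist'];P=pts(ci,d);T=Ro.from_euler('xyz',s['orientation']).as_matrix()
Q=(P-s['ee_pos'])@T
for name,(u0,u1,v0,v1) in dict(rail=(130,400,165,200),handle=(262,292,172,240),cross=(380,430,175,260),tongue=(405,440,170,190)).items():
    m=np.zeros(d.shape,bool);m[v0:v1,u0:u1]=1;m&=(d>0)&(abs(Q[...,0])<.12)&(Q[...,1]<.08)&(Q[...,1]>-.05)
    q=Q[m];print(name,len(q),np.percentile(q,[1,50,99],axis=0).round(4).tolist())
m=(d>0)&(abs(Q[...,0])<.08)&(Q[...,2]>.03)&(Q[...,2]<.06)&(Q[...,1]<.08)
for x in np.arange(-.08,.1,.02):
    k=m&(abs(Q[...,0]-x)<.01);q=Q[k]
    if len(q):
        top=q[q[:,1]<q[:,1].min()+.004]
        print(x.round(2),len(q),'top y',np.percentile(q[:,1],5).round(4),'zmax',np.percentile(q[:,2],98).round(4))
```

```text
rail 9128 [[-0.0829, -0.0271, 0.024], [-0.0043, 0.0273, 0.0382], [0.0716, 0.0422, 0.0428]]
handle 1969 [[-0.006, -0.0281, 0.0213], [0.0009, -0.0265, 0.0361], [0.0099, 0.0324, 0.0428]]
cross 3415 [[0.0594, 0.0041, -0.0121], [0.0748, 0.0173, 0.0211], [0.0938, 0.0422, 0.0411]]
tongue 457 [[0.0711, 0.0043, 0.0315], [0.0762, 0.0173, 0.0368], [0.0957, 0.0418, 0.0428]]
-0.08 559 top y -0.0669 zmax 0.0426
-0.06 874 top y 0.0165 zmax 0.0426
-0.04 2184 top y -0.0881 zmax 0.0426
-0.02 4919 top y -0.0882 zmax 0.0426
0.0 1745 top y -0.0276 zmax 0.0428
0.02 4648 top y -0.0882 zmax 0.0427
0.04 2473 top y -0.0881 zmax 0.0428
0.06 884 top y 0.0163 zmax 0.0429
0.08 1008 top y -0.0692 zmax 0.0428
```

```bash
cat > k.py <<'E'
from h import *
from scipy.spatial.transform import Rotation as Ro
YAW=-1.519; S=np.array([.5223,.1331,.085]); OFF=np.array([0,-.0187,.0007])
def frame(phi):
    e=np.array([np.cos(YAW),np.sin(YAW),0]);z=np.array([0,0,1.]);c,s=np.cos(phi),np.sin(phi)
    ix=c*e-s*z; iz=s*e+c*z; return ix,np.cross(iz,ix),iz
def target(X,h,tilt,Y=0.):
    sx,sy,sz=frame(np.radians(10)); ix,iy,iz=frame(np.radians(10+tilt))
    toe=S+X*sx+h*sz+Y*sy; g=toe-.095*ix+.061*iz
    T=np.column_stack([ix,-iz,iy]); return g-T@OFF,T
def cmd(X,h,tilt,Y=0.,pos=None,ori=None):
    s=r.get_state(); pos=s['ee_pos'] if pos is None else pos
    T0=Ro.from_euler('xyz',s['orientation']) if ori is None else ori
    p,T=target(X,h,tilt,Y); return ((p-pos)*100).round(2),(Ro.from_matrix(T)*T0.inv()).as_rotvec().round(4)
E
python3 - <<'E'
from k import *
print(target(.1755,.06,10)[0],cmd(.1755,.06,10), target(.192,0,0)[0])
E
```

```text
[0.5272157  0.0247599  0.18585412] (array([ 4.47, 30.77, -7.65]), array([ 0.3173,  0.1712, -0.8767])) [0.52692693 0.03033005 0.10981349]
```

Request:
apply_moves:
  steps:
    - [[1, 4, 0, 0.03, 0.02, -0.1, -1], [2, 9, 0, 0.08, 0.04, -0.25, -1], [3, 14, 0, 0.13, 0.07, -0.4, -1], [3.5, 19, 0, 0.19, 0.1, -0.55, -1], [4, 24, 0, 0.25, 0.13, -0.7, -1], [4.3, 28, -1, 0.3, 0.16, -0.82, -1], [4.5, 30.8, -3, 0.317, 0.171, -0.877, -1], [4.5, 30.8, -5, 0.317, 0.171, -0.877, -1], [4.5, 30.8, -5, 0.317, 0.171, -0.877, -1]]

```text
clock: 6.32
ee_pos: [0.5253, 0.0248, 0.2089]
orientation: [-1.578, 0.349, -1.521]
ft_force: [0.2, -0.2, -1.0]
width: 0.0115
```

Run:
```python
from k import *
import pickle
s=r.get_state();print(s['clock'],s['ee_pos'],s['orientation'],s['width'],s['ft_force'])
print(cmd(.1755,.06,10))
D={n:cam(n,n+'4.png') for n in('wrist','side')}
pickle.dump((s,D),open('d4.pkl','wb'))
p=D['side'][1];cv2.imwrite('pics/s4z.png',cv2.resize(p[130:380,180:400,::-1],None,fx=2.4,fy=2.4))
```

```text
6.325 [0.52526439 0.02478905 0.20890062] [-1.57802193  0.34929515 -1.52066717] 0.011531630934976535 [ 0.24289128 -0.15262737 -0.97198535]
(array([ 0.2, -0. , -2.3]), array([ 0.0001, -0.0068, -0.0008]))
```

View pics/wrist4.png

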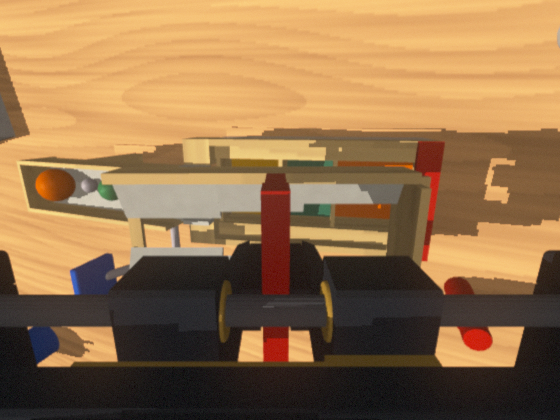

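View pics/s4z.png

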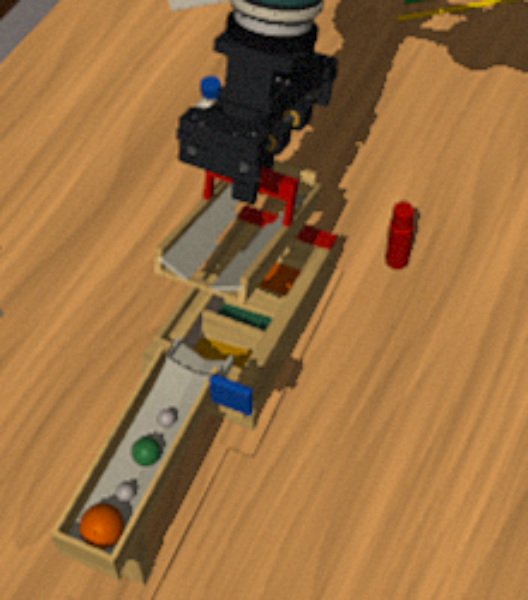

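Run:
```python
from k import *
import pickle
s,D=pickle.load(open('d4.pkl','rb'))
ci,p,d=D['wrist'];P=pts(ci,d)
A=np.column_stack(frame(np.radians(10)));Q=(P-S)@A
# far wall top: Y 40..60, h 8..20
for x0 in np.arange(.02,.19,.02):
    m=(d>0)&(abs(Q[...,0]-x0)<.006)&(Q[...,1]>.03)&(Q[...,1]<.07)&(abs(Q[...,2])<.03)
    q=Q[m];t=q[(q[:,2]>.009)]
    if len(t)>5: print(x0.round(2),len(t),'Y',np.percentile(t[:,1],[2,98]).round(4),'h',np.percentile(t[:,2],[50,95]).round(4),'low h',np.percentile(q[:,2],5).round(4))
hsv=cv2.cvtColor(p,cv2.COLOR_RGB2HSV);H,SS,V=[hsv[...,i].astype(int) for i in range(3)]
m=((H<5)|(H>174))&(SS>150)&(V>40)&(d>0)&(Q[...,0]>.15)&(Q[...,0]<.23)&(abs(Q[...,2]-.015)<.015)
q=Q[m];print('lip',len(q),np.percentile(q,[1,5,50,95,99],axis=0).round(4).tolist())
for y in np.arange(-.02,.06,.01):
    k=q[abs(q[:,1]-y)<.005]
    if len(k)>3: print(y.round(3),len(k),k[:,0].min().round(4),k[:,0].max().round(4),np.median(k[:,2]).round(4))
# insert in tool frame check
T=Ro.from_euler('xyz',s['orientation']).as_matrix();W=(P-s['ee_pos'])@T
m=(d>0)&(abs(W[...,0])<.07)&(W[...,2]>.03)&(W[...,2]<.06)&(W[...,1]>.01)&(W[...,1]<.035)
print('rail zmax',np.percentile(W[m][:,2],98),'top y',np.percentile(W[m][:,1],2))
m=((H<5)|(H>174))&(SS>150)&(V>40)&(d>0)&(abs(W[...,0])<.02)&(abs(W[...,1])<.04)
print('handle',np.percentile(W[m],[1,50,99],axis=0).round(4).tolist())
```

```text
0.02 87 Y [0.0458 0.0512] h [0.014  0.0151] low h -0.0116
0.04 87 Y [0.046  0.0514] h [0.0138 0.0147] low h -0.0016
0.06 96 Y [0.0462 0.0515] h [0.0136 0.0148] low h -0.0049
0.08 107 Y [0.0456 0.0515] h [0.0139 0.015 ] low h -0.0052
0.1 97 Y [0.0459 0.0511] h [0.0138 0.0153] low h -0.0078
0.12 99 Y [0.0461 0.0512] h [0.0139 0.015 ] low h -0.0113
0.14 114 Y [0.0455 0.0514] h [0.0138 0.0152] low h -0.013
0.16 121 Y [0.0458 0.0515] h [0.0138 0.0151] low h -0.0023
0.18 268 Y [0.0308 0.0513] h [0.0181 0.0198] low h -0.0033
lip 730 [[0.1824, -0.0501, 0.0173], [0.1842, -0.0439, 0.0178], [0.197, 0.0216, 0.0189], [0.2, 0.0445, 0.0199], [0.2005, 0.049, 0.0205]]
-0.02 23 0.1972 0.2003 0.0188
-0.01 62 0.1962 0.2007 0.0189
0.0 64 0.196 0.2007 0.0188
0.01 69 0.1946 0.2005 0.0188
0.02 107 0.1879 0.2007 0.019
0.03 183 0.182 0.2007 0.0189
0.04 99 0.182 0.1997 0.0188
0.05 35 0.1826 0.1991 0.0188
rail zmax 0.043484894768036776 top y 0.015755535924570976
handle [[-0.0052, -0.0284, -0.0387], [0.0005, -0.027, 0.0126], [0.0065, -0.0231, 0.0429]]
```

Run:
```python
from k import *
for a in((.1765,.02,10),(.1765,.004,10),(.185,.003,10),(.1925,.003,10)): print(a,cmd(*a))
```

```text
(0.1765, 0.02, 10) (array([-0.06,  0.65, -6.57]), array([ 0.0005, -0.0014,  0.0006]))
(0.1765, 0.004, 10) (array([-0.07,  0.93, -8.14]), array([ 0.0005, -0.0014,  0.0006]))
(0.185, 0.003, 10) (array([-0.03,  0.11, -8.39]), array([ 0.0005, -0.0014,  0.0006]))
(0.1925, 0.003, 10) (array([ 0.01, -0.63, -8.52]), array([ 0.0005, -0.0014,  0.0006]))
```

Request:
apply_moves:
  steps:
    - [[0, 0.3, -3, 0, 0, 0, -1], [-0.1, 0.6, -5.5, 0, 0, 0, -1], [-0.1, 0.7, -6.6, 0, 0, 0, -1], [-0.1, 0.8, -7.4, 0, 0, 0, -1], [-0.1, 0.9, -8.1, 0, 0, 0, -1], [-0.1, 0.9, -8.1, 0, 0, 0, -1], [-0.1, 0.9, -8.1, 0, 0, 0, -1]]

```text
clock: 7.3
ee_pos: [0.5272, 0.0338, 0.1322]
orientation: [-1.57, 0.348, -1.519]
ft_force: [0.1, 0.6, -1.9]
width: 0.0115
```

Run:
```python
from k import *
import pickle
s=r.get_state();print(s['clock'],s['ee_pos'],s['orientation'],s['ft_force'],s['torque'])
for a in((.1765,.004,10),(.185,.003,10),(.1925,.003,10)): print(a,cmd(*a))
D={n:cam(n,n+'5.png') for n in('wrist','side')}
pickle.dump((s,D),open('d5.pkl','wb'))
p=D['side'][1];cv2.imwrite('pics/s5z.png',cv2.resize(p[150:330,220:380,::-1],None,fx=3.2,fy=3.2))
```

```text
7.3 [0.52719761 0.03383317 0.13224255] [-1.5697809   0.34842139 -1.51882978] [ 0.13886911  0.56204814 -1.91683577] [-0.21767008  0.14250312  0.0029889 ]
(0.1765, 0.004, 10) (array([-0.04, -0.03, -0.17]), array([0.0006, 0.001 , 0.0002]))
(0.185, 0.003, 10) (array([-0.  , -0.85, -0.42]), array([0.0006, 0.001 , 0.0002]))
(0.1925, 0.003, 10) (array([ 0.04, -1.59, -0.55]), array([0.0006, 0.001 , 0.0002]))
```

View pics/wrist5.png

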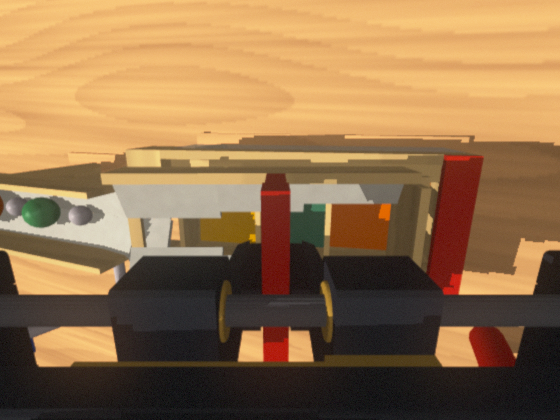

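View pics/s5z.png

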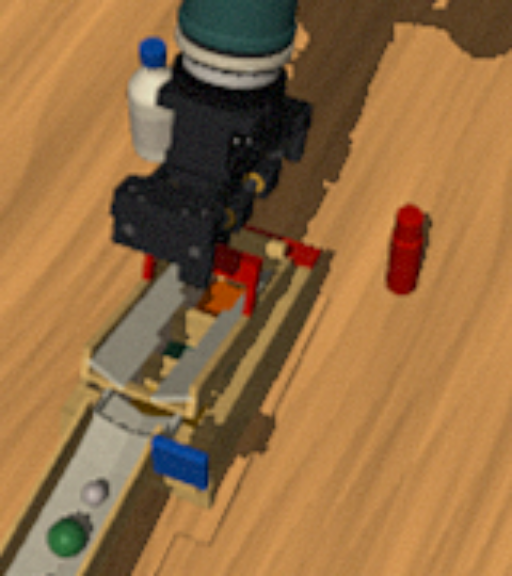

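Request:
apply_moves:
  steps:
    - [[0, -0.1, -0.25, 0, 0, 0, -1], [0, -0.4, -0.35, 0, 0, 0, -1], [0, -0.7, -0.41, 0, 0, 0, -1], [0, -1.0, -0.46, 0, 0, 0, -1], [0, -1.2, -0.5, 0, 0, 0, -1], [0, -1.4, -0.53, 0, 0, 0, -1], [0, -1.4, -0.53, 0, 0, 0, -1]]

```text
clock: 8.28
ee_pos: [0.5268, 0.0198, 0.1264]
orientation: [-1.571, 0.349, -1.519]
ft_force: [-0.1, 0.1, -1.0]
width: 0.0113
```

Run:
```python
from k import *
import pickle
s=r.get_state();print(s['clock'],s['ee_pos'],s['orientation'],s['ft_force'],s['torque'])
for a in((.19,.003,10),(.1925,.003,10),(.1925,.002,5),(.1925,0,0)): print(a,cmd(*a))
D={n:cam(n,n+'6.png') for n in('wrist','side')}
ci,p,d=D['wrist'];P=pts(ci,d);A=np.column_stack(frame(np.radians(10)));Q=(P-S)@A
T=Ro.from_euler('xyz',s['orientation']).as_matrix();W=(P-s['ee_pos'])@T
m=(d>0)&(abs(W[...,0])<.07)&(W[...,2]>.03)&(W[...,2]<.046)&(W[...,1]>.01)&(W[...,1]<.035)
print('rail zmax',np.percentile(W[m][:,2],98),'top y',np.percentile(W[m][:,1],2))
hsv=cv2.cvtColor(p,cv2.COLOR_RGB2HSV);H,SS,V=[hsv[...,i].astype(int) for i in range(3)]
m=((H<5)|(H>174))&(SS>150)&(V>40)&(d>0)&(Q[...,0]>.15)&(Q[...,0]<.23)&(abs(Q[...,2]-.015)<.015)
q=Q[m];print('lip',len(q),np.percentile(q,[1,5,50,95,99],axis=0).round(4).tolist())
```

```text
8.275 [0.52677319 0.019761   0.1263982 ] [-1.57083115  0.3486224  -1.51948296] [-0.0856899   0.09663875 -0.97121439] [-0.16659864  0.19651556 -0.02520062]
(0.19, 0.003, 10) (array([0.07, 0.06, 0.08]), array([ 0.0004, -0.    ,  0.0005]))
(0.1925, 0.003, 10) (array([ 0.08, -0.18,  0.04]), array([ 0.0004, -0.    ,  0.0005]))
(0.1925, 0.002, 5) (array([ 0.05,  0.43, -0.74]), array([-0.0867, -0.0045,  0.0005]))
(0.1925, 0, 0) (array([ 0.02,  1.01, -1.67]), array([-0.1739, -0.009 ,  0.0005]))
rail zmax 0.04346873288592733 top y 0.01573495017738131
lip 2101 [[0.1831, -0.0244, 0.0174], [0.1864, -0.0193, 0.0178], [0.1946, 0.0179, 0.0189], [0.1996, 0.0494, 0.02], [0.2002, 0.0507, 0.0205]]
```

View pics/wrist6.png

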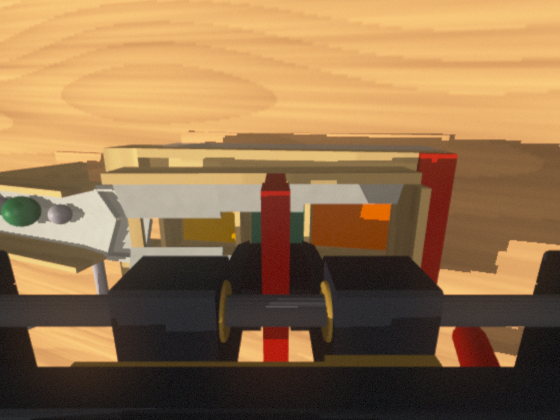

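Request:
apply_moves:
  steps:
    - [[0.05, -0.1, 0.02, 0, 0, 0, -1], [0.05, -0.2, 0.0, 0, 0, 0, -1], [0.05, -0.25, -0.01, 0, 0, 0, -1], [0.05, -0.25, -0.01, 0, 0, 0, -1]]

```text
clock: 8.88
ee_pos: [0.5273, 0.0175, 0.1263]
orientation: [-1.571, 0.349, -1.519]
ft_force: [0.6, 0.2, -1.1]
width: 0.0116
```

Run:
```python
from k import *
s=r.get_state();print(s['clock'],s['ee_pos'],s['ft_force'],s['torque'])
for a in((.193,.003,10),(.1925,.002,5),(.1925,0,0)): print(a,cmd(*a))
```

```text
8.875 [0.52727801 0.01745503 0.12633932] [ 0.60855738  0.23785293 -1.09184355] [-0.15056178  0.11597237 -0.01257309]
(0.193, 0.003, 10) (array([ 0.03, -0.  ,  0.03]), array([0.0003, 0.    , 0.0003]))
(0.1925, 0.002, 5) (array([-0.  ,  0.66, -0.74]), array([-0.0869, -0.0045,  0.0003]))
(0.1925, 0, 0) (array([-0.03,  1.24, -1.66]), array([-0.174 , -0.009 ,  0.0003]))
```

Run:
```python
from k import *
for a in((.193,.003,8),(.193,.0025,6),(.193,.002,4),(.193,.0015,2),(.193,.001,0),(.193,-.0005,0)): print(a,cmd(*a))
```

```text
(0.193, 0.003, 8) (array([ 0.02,  0.25, -0.23]), array([-0.0346, -0.0018,  0.0003]))
(0.193, 0.0025, 6) (array([ 0.01,  0.49, -0.55]), array([-0.0694, -0.0036,  0.0003]))
(0.193, 0.002, 4) (array([-0.01,  0.73, -0.89]), array([-0.1043, -0.0054,  0.0003]))
(0.193, 0.0015, 2) (array([-0.02,  0.96, -1.22]), array([-0.1391, -0.0072,  0.0003]))
(0.193, 0.001, 0) (array([-0.03,  1.17, -1.57]), array([-0.174 , -0.009 ,  0.0003]))
(0.193, -0.0005, 0) (array([-0.03,  1.2 , -1.72]), array([-0.174 , -0.009 ,  0.0003]))
```

Request:
apply_moves:
  steps:
    - [[0, 0.12, -0.1, -0.017, -0.001, 0, -1], [0, 0.25, -0.23, -0.035, -0.002, 0, -1], [0, 0.37, -0.39, -0.052, -0.003, 0, -1], [0, 0.49, -0.55, -0.069, -0.004, 0, -1], [0, 0.61, -0.72, -0.087, -0.005, 0, -1], [0, 0.73, -0.89, -0.104, -0.005, 0, -1], [0, 0.85, -1.05, -0.122, -0.006, 0, -1], [0, 0.96, -1.22, -0.139, -0.007, 0, -1], [0, 0.96, -1.22, -0.139, -0.007, 0, -1]]

```text
clock: 10.0
ee_pos: [0.5271, 0.0274, 0.114]
orientation: [-1.571, 0.209, -1.519]
ft_force: [-0.5, 0.0, -0.7]
width: 0.0118
```

Run:
```python
from k import *
s=r.get_state();print(s['clock'],s['ee_pos'],s['orientation'],s['ft_force'],s['torque'])
for a in((.193,.0015,2),(.193,.0,0),(.193,-.001,0)): print(a,cmd(*a))
D={n:cam(n,n+'7.png') for n in('wrist','side')}
p=D['side'][1];cv2.imwrite('pics/s7z.png',cv2.resize(p[170:330,220:360,::-1],None,fx=3.6,fy=3.6))
```

```text
10.0 [0.52709519 0.02735948 0.11398353] [-1.57115687  0.20914659 -1.51854942] [-0.50574773  0.04432956 -0.65843751] [-0.14553096  0.16240663  0.00594118]
(0.193, 0.0015, 2) (array([ 0.  , -0.04,  0.01]), array([ 0.0003, -0.0003, -0.0005]))
(0.193, 0.0, 0) (array([-0.01,  0.2 , -0.43]), array([-0.0345, -0.0022, -0.0005]))
(0.193, -0.001, 0) (array([-0.01,  0.22, -0.53]), array([-0.0345, -0.0022, -0.0005]))
```

View pics/wrist7.png

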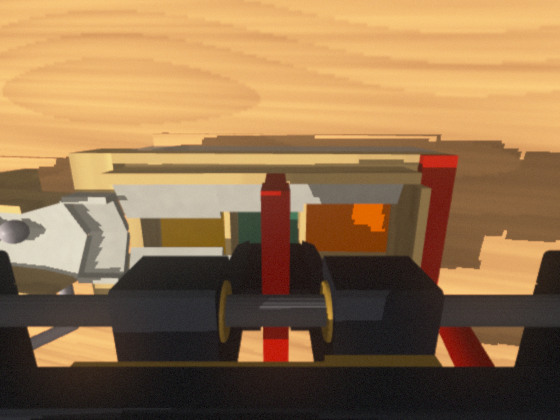

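View pics/s7z.png

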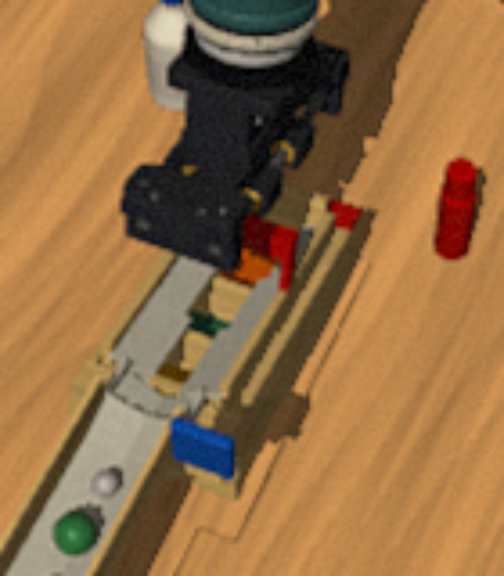

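Request:
apply_moves:
  steps:
    - [[0, 0.1, -0.2, -0.017, -0.001, 0, -1], [0, 0.2, -0.35, -0.035, -0.002, 0, -1], [0, 0.2, -0.43, -0.035, -0.002, 0, -1], [0, 0.2, -0.48, -0.035, -0.002, 0, -1], [0, 0.2, -0.48, -0.035, -0.002, 0, -1]]

```text
clock: 10.72
ee_pos: [0.5272, 0.0292, 0.1102]
orientation: [-1.571, 0.175, -1.519]
ft_force: [-3.0, 0.3, 6.5]
width: 0.0115
```

Run:
```python
from k import *
s=r.get_state();print(s['clock'],s['ee_pos'],s['orientation'],s['ft_force'],s['torque'])
for a in((.193,.0,0),(.193,-.001,0)): print(a,cmd(*a))
```

```text
10.725 [0.52720926 0.02915581 0.1102294 ] [-1.57098416  0.17488134 -1.51902691] [-3.01331302  0.33547584  6.45136712] [0.05791945 0.62478949 0.03905773]
(0.193, 0.0, 0) (array([-0.02,  0.02, -0.06]), array([-0.0003, -0.0002, -0.    ]))
(0.193, -0.001, 0) (array([-0.02,  0.04, -0.16]), array([-0.0003, -0.0002, -0.    ]))
```

Request:
apply_moves:
  steps:
    - [[0, 0, 0, 0, 0, 0, -0.4], [0, 0, 0, 0, 0, 0, -0.1], [0, 0, 0, 0, 0, 0, 0], [0, 0, 0, 0, 0, 0, 0], [0, -0.2, 2, 0, 0, 0, 0], [0, -0.5, 5, 0, 0, 0, 0], [0, -1, 9, 0, 0, 0, 0], [0, -1.5, 13, 0, 0, 0, 0], [0, -1.5, 15, 0, 0, 0, 0], [0, -1.5, 15, 0, 0, 0, 0]]

```text
clock: 11.98
ee_pos: [0.5282, 0.014, 0.2607]
orientation: [-1.568, 0.174, -1.519]
ft_force: [-0.6, 0.2, 0.5]
width: 0.044
```

Run:
```python
from k import *
import pickle
s=r.get_state();print(s['clock'],s['ee_pos'],s['orientation'],s['ft_force'],s['width'])
D={n:cam(n,n+'8.png') for n in('wrist','side')}
pickle.dump((s,D),open('d8.pkl','wb'))
A=np.column_stack(frame(np.radians(10)))
for n in('wrist','side'):
    ci,p,d=D[n];P=pts(ci,d);Q=(P-S)@A
    for x in(.02,.05,.08,.12,.15,.17):
        for sg in(1,-1):
            m=(d>0)&(abs(Q[...,0]-x)<.006)&(Q[...,1]*sg>.034)&(Q[...,1]*sg<.046)&(Q[...,2]>.018)&(Q[...,2]<.045)
            q=Q[m]
            if len(q)>3: print(n,x,sg,len(q),'h',np.percentile(q[:,2],[50,90]).round(4),'Y',np.percentile(q[:,1],[3,97]).round(4))
    hsv=cv2.cvtColor(p,cv2.COLOR_RGB2HSV);H,SS,V=[hsv[...,i].astype(int) for i in range(3)]
    m=((H<5)|(H>174))&(SS>150)&(V>40)&(d>0)&(Q[...,0]>.05)&(Q[...,0]<.14)&(Q[...,2]>.05)
    print('handle',np.percentile(Q[m],[2,50,98],axis=0).round(4).tolist())
p=D['side'][1];cv2.imwrite('pics/s8z.png',cv2.resize(p[170:330,220:360,::-1],None,fx=3.6,fy=3.6))
```

```text
11.975 [0.52819605 0.01396976 0.26065398] [-1.56760895  0.17391115 -1.51868969] [-0.5510079   0.1882049   0.46650411] 0.044021242759695545
wrist 0.02 1 84 h [0.0257 0.0267] Y [0.0371 0.043 ]
wrist 0.02 -1 88 h [0.0256 0.0265] Y [-0.041  -0.0346]
wrist 0.05 1 82 h [0.0256 0.0268] Y [0.0371 0.043 ]
wrist 0.05 -1 89 h [0.0258 0.0267] Y [-0.0411 -0.0347]
wrist 0.08 1 84 h [0.0256 0.0265] Y [0.0372 0.043 ]
wrist 0.08 -1 87 h [0.0255 0.0265] Y [-0.0411 -0.0347]
wrist 0.12 1 84 h [0.0257 0.0265] Y [0.0371 0.0431]
wrist 0.12 -1 88 h [0.0257 0.0267] Y [-0.0409 -0.0346]
wrist 0.15 1 83 h [0.0257 0.0266] Y [0.0371 0.0431]
wrist 0.15 -1 89 h [0.0257 0.0268] Y [-0.041  -0.0346]
wrist 0.17 1 109 h [0.0262 0.0358] Y [0.0344 0.0431]
wrist 0.17 -1 80 h [0.0257 0.0272] Y [-0.0408 -0.0343]
handle [[0.093, -0.0374, 0.0679], [0.0987, 0.005, 0.0698], [0.1043, 0.0408, 0.0713]]
side 0.02 1 20 h [0.0259 0.0281] Y [0.0351 0.044 ]
side 0.02 -1 15 h [0.0265 0.0277] Y [-0.0406 -0.0347]
side 0.05 1 22 h [0.026  0.0276] Y [0.0354 0.0436]
side 0.05 -1 15 h [0.0258 0.0283] Y [-0.0404 -0.0351]
side 0.08 1 17 h [0.026  0.0287] Y [0.0361 0.0432]
side 0.08 -1 13 h [0.0264 0.0276] Y [-0.0402 -0.0344]
side 0.12 1 10 h [0.0217 0.0263] Y [0.0352 0.0437]
side 0.12 -1 13 h [0.0267 0.0281] Y [-0.0402 -0.0352]
side 0.15 1 6 h [0.0278 0.0298] Y [0.0387 0.0433]
side 0.15 -1 13 h [0.0269 0.0277] Y [-0.0402 -0.0348]
side 0.17 1 23 h [0.0271 0.0358] Y [0.0346 0.0433]
side 0.17 -1 12 h [0.0259 0.0279] Y [-0.0398 -0.0348]
handle [[0.0911, -0.0397, 0.053], [0.0941, -0.0001, 0.0668], [0.103, 0.04, 0.0731]]
```

View pics/wrist8.png

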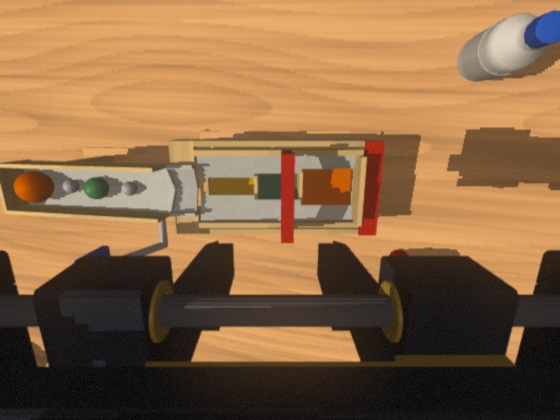

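View pics/s8z.png

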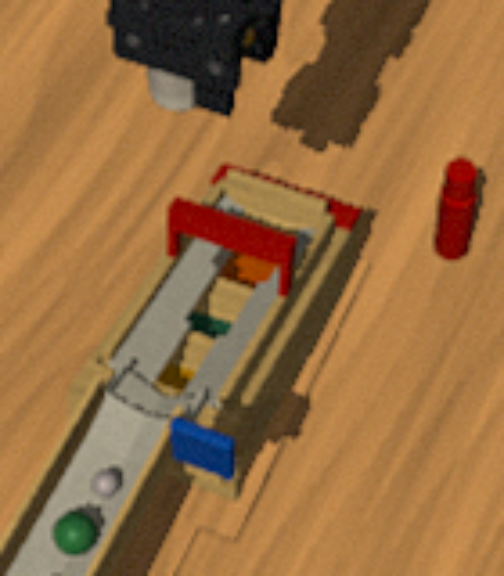

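Insert lies flat: rail tops are 25.7 mm above the seat plane at all twelve points and the handle is level. In the wrist view the balls are still in the trough at (35–130,187). Next I'll go behind the paddle with shut, upright fingers.

Request:
apply_moves:
  steps:
    - [[-2, 5, 0.5, -0.05, -0.003, 0, -1], [-4, 11, 0.5, -0.11, -0.006, 0, -1], [-6, 17, 0.5, -0.174, -0.009, 0, -1], [-7.8, 22, 0.5, -0.174, -0.009, 0, -1], [-7.8, 24, 0, -0.174, -0.009, 0, -1], [-7.8, 24, -4, -0.174, -0.009, 0, -1], [-7.8, 24, -7, -0.174, -0.009, 0, -1], [-7.8, 24, -8.3, -0.174, -0.009, 0, -1], [-7.8, 24, -8.3, -0.174, -0.009, 0, -1]]

```text
clock: 13.2
ee_pos: [0.4486, 0.2529, 0.1745]
orientation: [-1.574, -0.001, -1.52]
ft_force: [-0.1, -0.0, 1.2]
width: 0.0004
```

Run:
```python
from k import *
import pickle
s=r.get_state();print(s['clock'],s['ee_pos'],s['orientation'],s['ft_force'],s['width'],s['qpos'])
D={n:cam(n,n+'9.png') for n in('wrist','side')}
pickle.dump((s,D),open('d9.pkl','wb'))
T=Ro.from_euler('xyz',s['orientation']).as_matrix()
for n in D:
    ci,p,d=D[n];P=pts(ci,d);hsv=cv2.cvtColor(p,cv2.COLOR_RGB2HSV);H,SS,V=[hsv[...,i].astype(int) for i in range(3)]
    m=(H>105)&(H<130)&(SS>130)&(V>50)&(d>0)&(abs(P[...,0]-.455)<.05)&(abs(P[...,1]-.195)<.05)&(P[...,2]>.14)
    W=(P-s['ee_pos'])@T
    print(n,m.sum(),'tool',np.percentile(W[m],[2,50,98],axis=0).round(4).tolist() if m.sum() else '')
    # fingers near tcp
    k=(d>0)&(abs(W[...,0])<.05)&(abs(W[...,2])<.03)&(W[...,1]>-.045)&(W[...,1]<.003)&~m
    if k.sum()>5: print('finger',k.sum(),np.percentile(W[k],[1,50,99],axis=0).round(4).tolist())
p=D['side'][1];cv2.imwrite('pics/s9z.png',cv2.resize(p[180:380,180:380,::-1],None,fx=3,fy=3))
```

```text
13.2 [0.44861147 0.25294024 0.1745365 ] [-1.57398626e+00 -1.47077983e-03 -1.52010932e+00] [-0.11756062 -0.00849377  1.19271784] 0.00044271096058733376 [ 4.65071758e-01  1.37909285e-02  2.00976597e+00 -6.87659141e-05
  1.12154788e+00  1.98521340e+00]
wrist 11 tool [[0.0573, -0.025, 0.0025], [0.0583, -0.0245, 0.006], [0.0604, -0.0237, 0.0081]]
finger 2723 [[-0.0124, -0.0449, -0.0082], [0.0005, -0.0251, 0.0096], [0.0139, -0.0007, 0.0114]]
side 0 tool 
finger 11 [[-0.0151, -0.0281, -0.0083], [-0.0111, -0.0112, -0.0081], [-0.0053, -0.0046, 0.001]]
```

View pics/wrist9.png

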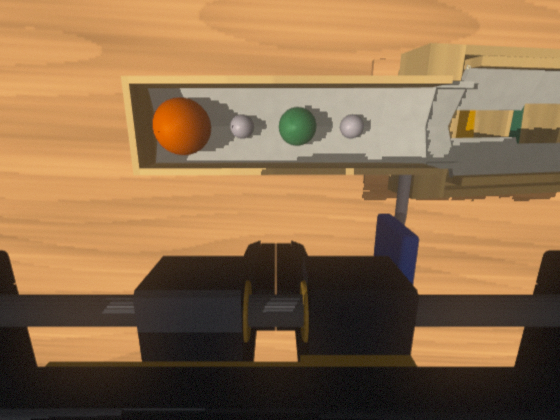

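View pics/s9z.png

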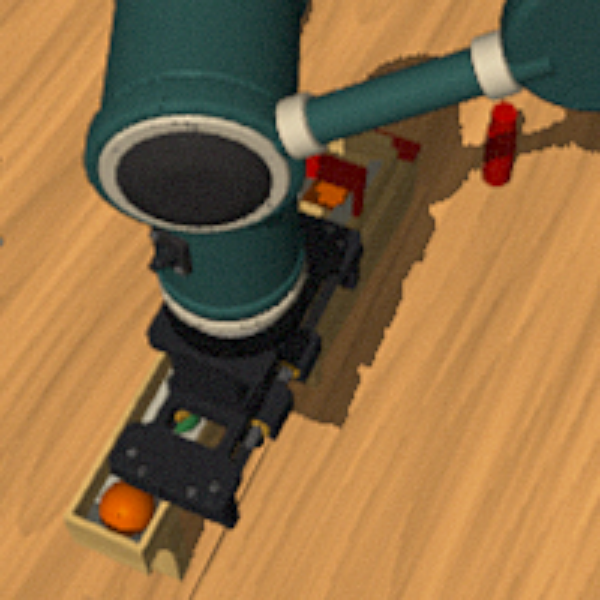

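Wrist view: small, green, small and orange balls in the trough at columns 352, 297, 241, 182; the paddle's top edge is at (395,245), about 41 mm ahead of the fingers. Closing the gap.

Request:
apply_moves:
  steps:
    - [[0.05, -0.8, 0.6, 0, 0, 0, -1], [0.1, -1.8, 0.7, 0, 0, 0, -1], [0.15, -2.7, 0.7, 0, 0, 0, -1], [0.17, -3.3, 0.7, 0, 0, 0, -1], [0.17, -3.5, 0.7, 0, 0, 0, -1], [0.17, -3.5, 0.7, 0, 0, 0, -1]]

```text
clock: 14.05
ee_pos: [0.4509, 0.2189, 0.1832]
orientation: [-1.571, 0.0, -1.52]
ft_force: [-0.7, 0.0, -0.9]
width: 0.0005
```

```bash
cat > look.py <<'E'
from k import *
import sys
s=r.get_state();print(s['clock'].__round__(2),s['ee_pos'].round(4),'s',round(s['ee_pos'][0]*.0518-s['ee_pos'][1]*.9987,4),s['orientation'].round(3),s['ft_force'].round(2))
cam('wrist','wrist%s.png'%sys.argv[1])
E
python3 look.py 10
```

```text
14.05 [0.4509 0.2189 0.1832] s -0.1952 [-1.571  0.    -1.52 ] [-0.74  0.   -0.92]
```

View pics/wrist10.png

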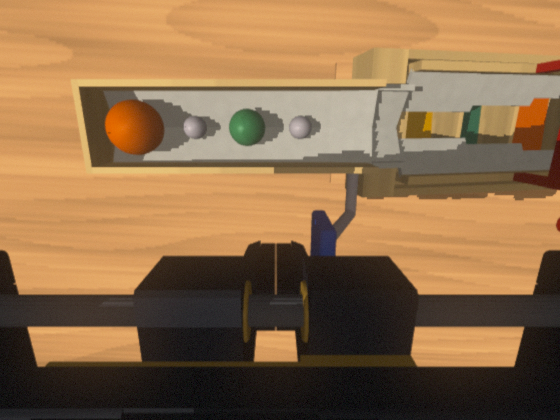

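Request:
apply_moves:
  steps:
    - [[0, -0.1, 0, 0, 0, 0, -1], [0.01, -0.2, 0, 0, 0, 0, -1], [0.01, -0.3, 0, 0, 0, 0, -1], [0.02, -0.4, 0, 0, 0, 0, -1], [0.02, -0.5, 0, 0, 0, 0, -1], [0.03, -0.6, 0, 0, 0, 0, -1], [0.03, -0.7, 0, 0, 0, 0, -1], [0.04, -0.8, 0, 0, 0, 0, -1], [0.04, -0.8, 0, 0, 0, 0, -1]]

```text
clock: 15.22
ee_pos: [0.4513, 0.2118, 0.184]
orientation: [-1.57, 0.002, -1.519]
ft_force: [-1.9, 4.5, 3.8]
width: -0.0
```

```bash
python3 look.py 11
```

```text
15.22 [0.4513 0.2118 0.184 ] s -0.1881 [-1.57   0.002 -1.519] [-1.92  4.5   3.82]
```

View pics/wrist11.png

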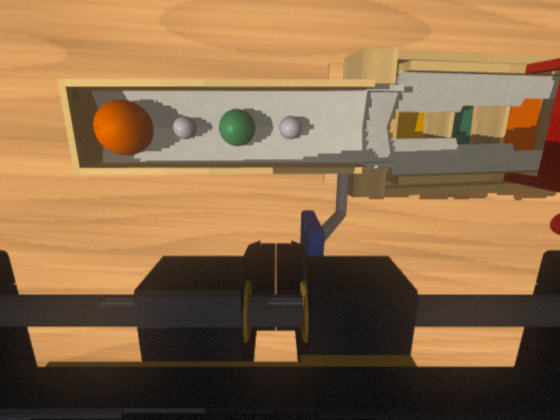

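Request:
apply_moves:
  steps:
    - [[0, -0.06, 0.01, 0, 0, 0, -1], [0.01, -0.12, 0.02, 0, 0, 0, -1], [0.01, -0.18, 0.04, 0, 0, 0, -1], [0.01, -0.24, 0.06, 0, 0, 0, -1], [0.02, -0.3, 0.08, 0, 0, 0, -1], [0.02, -0.36, 0.1, 0, 0, 0, -1], [0.02, -0.42, 0.12, 0, 0, 0, -1], [0.02, -0.48, 0.14, 0, 0, 0, -1], [0.03, -0.54, 0.16, 0, 0, 0, -1], [0.03, -0.6, 0.18, 0, 0, 0, -1], [0.03, -0.66, 0.2, 0, 0, 0, -1], [0.04, -0.72, 0.22, 0, 0, 0, -1], [0.04, -0.78, 0.24, 0, 0, 0, -1], [0.04, -0.84, 0.26, 0, 0, 0, -1], [0.05, -0.9, 0.28, 0, 0, 0, -1]]

```text
clock: 17.15
ee_pos: [0.4525, 0.2024, 0.1869]
orientation: [-1.569, 0.001, -1.519]
ft_force: [-1.7, 4.7, 5.5]
width: 0.0003
```

```bash
python3 look.py 12
```

```text
17.15 [0.4525 0.2024 0.1869] s -0.1787 [-1.569e+00  1.000e-03 -1.519e+00] [-1.73  4.68  5.51]
```

View pics/wrist12.png

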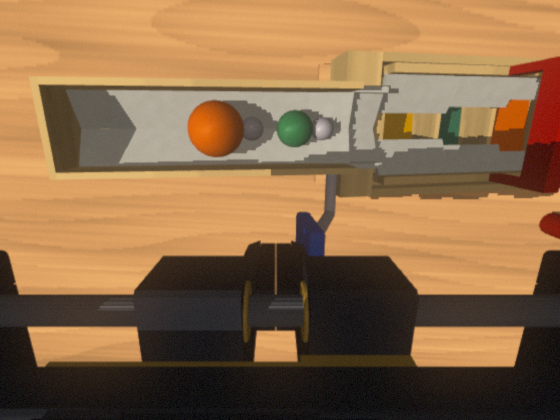

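Tip angle is now about 0.11 and the balls have started rolling: orange at column 215, green at 294. I'll continue very slowly.

Request:
apply_moves:
  steps:
    - [[0, 0, 0, 0, 0, 0, -1], [0, 0, 0, 0, 0, 0, -1], [0, 0, 0, 0, 0, 0, -1], [0, 0, 0, 0, 0, 0, -1]]

```text
clock: 17.7
ee_pos: [0.4525, 0.2024, 0.1868]
orientation: [-1.569, 0.001, -1.519]
ft_force: [-1.1, 3.9, 6.1]
width: 0.0004
```

```bash
python3 look.py 13
```

```text
17.7 [0.4525 0.2024 0.1868] s -0.1787 [-1.569e+00  1.000e-03 -1.519e+00] [-1.06  3.9   6.14]
```

View pics/wrist13.png

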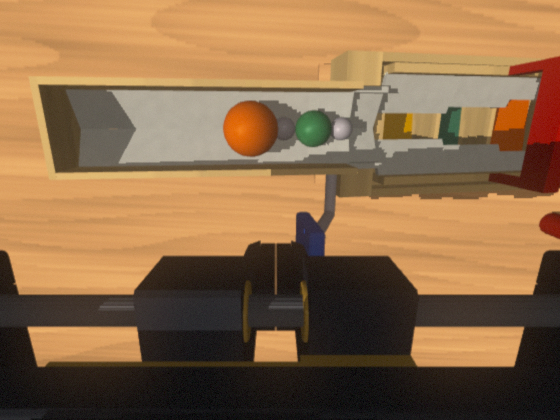

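Request:
apply_moves:
  steps:
    - [[0, 0, 0, 0, 0, 0, -1], [0, 0, 0, 0, 0, 0, -1], [0, 0, 0, 0, 0, 0, -1], [0, 0, 0, 0, 0, 0, -1], [0, 0, 0, 0, 0, 0, -1], [0, 0, 0, 0, 0, 0, -1]]

```text
clock: 18.5
ee_pos: [0.4525, 0.2024, 0.1868]
orientation: [-1.569, 0.001, -1.519]
ft_force: [-1.2, 5.1, 5.6]
width: 0.0001
```

```bash
python3 look.py 14
```

```text
18.5 [0.4525 0.2024 0.1868] s -0.1787 [-1.569e+00  1.000e-03 -1.519e+00] [-1.17  5.06  5.61]
```

View pics/wrist14.png

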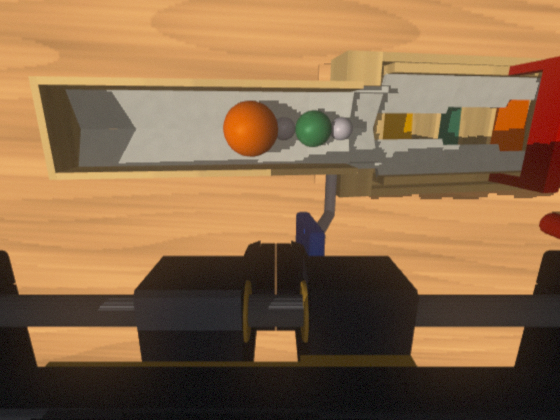

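The balls are queued at the trough's mouth: 342, 313, 285, 250. Continuing at about 0.04 rad/s.

Request:
apply_moves:
  steps:
    - [[0, -0.04, 0.01, 0, 0, 0, -1], [0, -0.08, 0.03, 0, 0, 0, -1], [0.01, -0.12, 0.04, 0, 0, 0, -1], [0.01, -0.16, 0.05, 0, 0, 0, -1], [0.01, -0.2, 0.07, 0, 0, 0, -1], [0.01, -0.24, 0.08, 0, 0, 0, -1], [0.01, -0.28, 0.09, 0, 0, 0, -1], [0.02, -0.32, 0.1, 0, 0, 0, -1], [0.02, -0.36, 0.12, 0, 0, 0, -1], [0.02, -0.4, 0.13, 0, 0, 0, -1], [0.02, -0.4, 0.13, 0, 0, 0, -1]]

```text
clock: 19.92
ee_pos: [0.4527, 0.1983, 0.1882]
orientation: [-1.569, 0.001, -1.519]
ft_force: [-0.8, 4.9, 5.8]
width: 0.0005
```

```bash
python3 look.py 15
```

```text
19.93 [0.4527 0.1983 0.1882] s -0.1746 [-1.569e+00  1.000e-03 -1.519e+00] [-0.78  4.89  5.8 ]
```

View pics/wrist15.png

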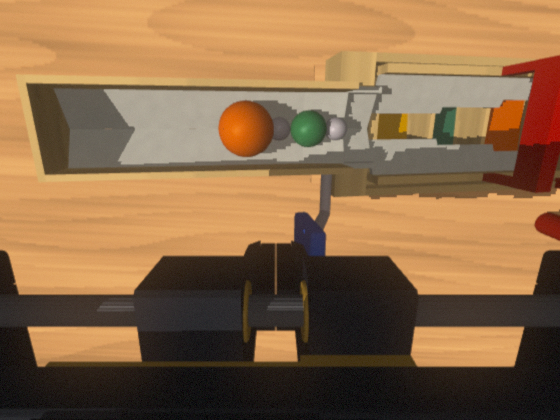

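Request:
apply_moves:
  steps:
    - [[0, -0.05, 0.02, 0, 0, 0, -1], [0, -0.1, 0.03, 0, 0, 0, -1], [0.01, -0.15, 0.05, 0, 0, 0, -1], [0.01, -0.2, 0.06, 0, 0, 0, -1], [0.01, -0.25, 0.08, 0, 0, 0, -1], [0.02, -0.3, 0.1, 0, 0, 0, -1], [0.02, -0.35, 0.11, 0, 0, 0, -1], [0.02, -0.4, 0.13, 0, 0, 0, -1]]

```text
clock: 20.98
ee_pos: [0.453, 0.1942, 0.1895]
orientation: [-1.569, 0.001, -1.519]
ft_force: [0.0, 4.5, 5.5]
width: 0.0003
```

```bash
python3 look.py 16
```

```text
20.98 [0.453  0.1942 0.1895] s -0.1704 [-1.569e+00  1.000e-03 -1.519e+00] [0.02 4.51 5.49]
```

View pics/wrist16.png

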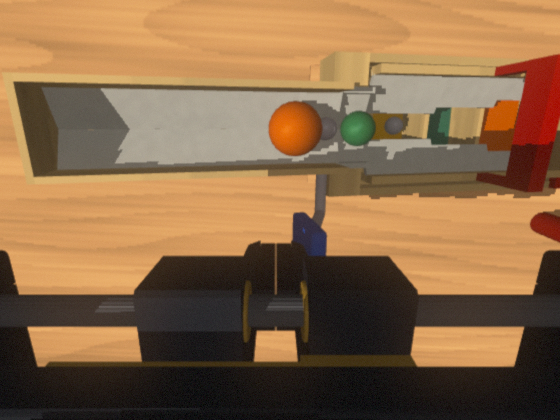

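Request:
apply_moves:
  steps:
    - [[0, 0, 0, 0, 0, 0, -1], [0, 0, 0, 0, 0, 0, -1]]

```text
clock: 21.28
ee_pos: [0.453, 0.1941, 0.1894]
orientation: [-1.569, 0.0, -1.519]
ft_force: [-0.4, 3.5, 5.7]
width: 0.0006
```

```bash
python3 look.py 17
```

```text
21.27 [0.453  0.1941 0.1894] s -0.1704 [-1.569  0.    -1.519] [-0.44  3.54  5.66]
```

View pics/wrist17.png

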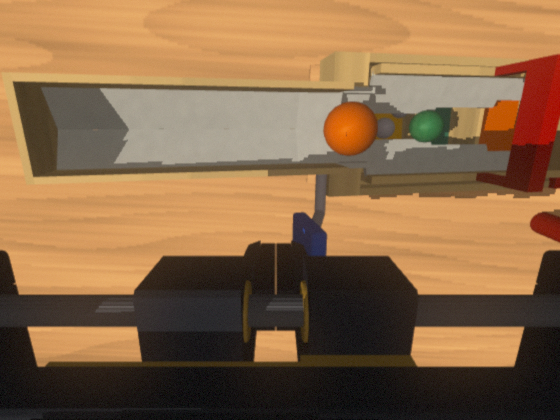

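Request:
apply_moves:
  steps:
    - [[0, 0, 0, 0, 0, 0, -1], [0, 0, 0, 0, 0, 0, -1], [0, 0, 0, 0, 0, 0, -1], [0, 0, 0, 0, 0, 0, -1]]

```text
clock: 21.82
ee_pos: [0.453, 0.1941, 0.1894]
orientation: [-1.569, 0.0, -1.519]
ft_force: [-0.5, 3.4, 5.8]
width: 0.0002
```

```bash
python3 look.py 18
```

```text
21.82 [0.453  0.1941 0.1894] s -0.1704 [-1.569  0.    -1.519] [-0.46  3.45  5.83]
```

View pics/wrist18.png

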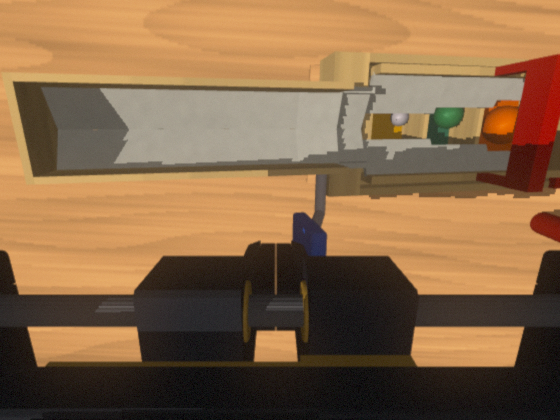

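The trough is empty, with green at (448,115) in the green pocket and orange at (500,125) in the orange one. One small ball shows in the yellow pocket. I'll ease the trough back, retreat, and check.

Request:
apply_moves:
  steps:
    - [[0, 0.25, -0.1, 0, 0, 0, -1], [-0.02, 0.5, -0.15, 0, 0, 0, -1], [-0.03, 0.75, -0.2, 0, 0, 0, -1], [-0.05, 1.0, -0.3, 0, 0, 0, -1], [-0.06, 1.25, -0.4, 0, 0, 0, -1], [-0.08, 1.5, -0.5, 0, 0, 0, -1], [-0.09, 1.75, -0.5, 0, 0, 0, -1], [-0.1, 2.0, -0.5, 0, 0, 0, -1], [-0.15, 3, -0.5, 0, 0, 0, -1], [-0.25, 5, -0.5, 0, 0, 0, -1], [-0.25, 5, 3, 0, 0, 0, -1], [-0.25, 5, 8, 0, 0, 0, -1], [-0.25, 5, 12, 0, 0, 0, -1]]

```text
clock: 23.5
ee_pos: [0.4499, 0.2454, 0.3108]
orientation: [-1.569, 0.001, -1.518]
ft_force: [0.6, 1.4, -0.9]
width: -0.0001
```

Request:
apply_moves:
  steps:
    - [[0, -5, 3, 0, 0, 0, -1], [0, -10, 3, 0, 0, 0, -1], [0, -15, 3, 0, 0, 0, -1], [0, -19, 3, 0, 0, 0, -1], [0, -19, 3, 0, 0, 0, -1]]

```text
clock: 24.12
ee_pos: [0.45, 0.0529, 0.339]
orientation: [-1.57, -0.0, -1.523]
ft_force: [0.4, -0.1, -0.2]
width: 0.0006
```

```bash
python3 look.py 19; python3 -c "
from h import *
for n in('side','top'): cam(n,n+'19.png')
a=cv2.imread('pics/wrist19.png');cv2.imwrite('pics/w19z.png',cv2.resize(a[60:260,180:440],None,fx=3,fy=3,interpolation=cv2.INTER_CUBIC))"
```

```text
24.12 [0.45   0.0529 0.339 ] s -0.0295 [-1.57  -0.    -1.523] [ 0.42 -0.06 -0.17]
```

View pics/wrist19.png

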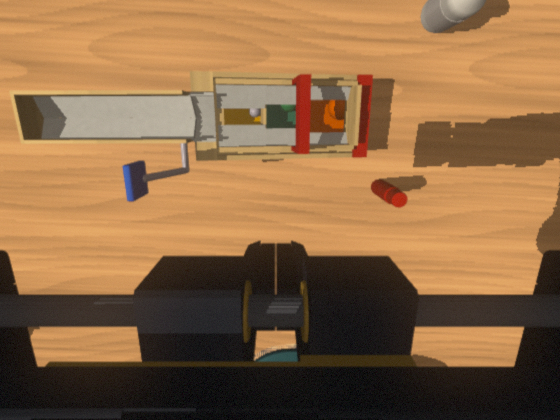

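View pics/side19.png

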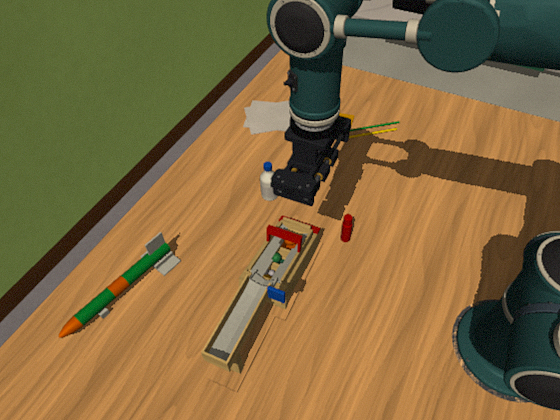

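View pics/w19z.png

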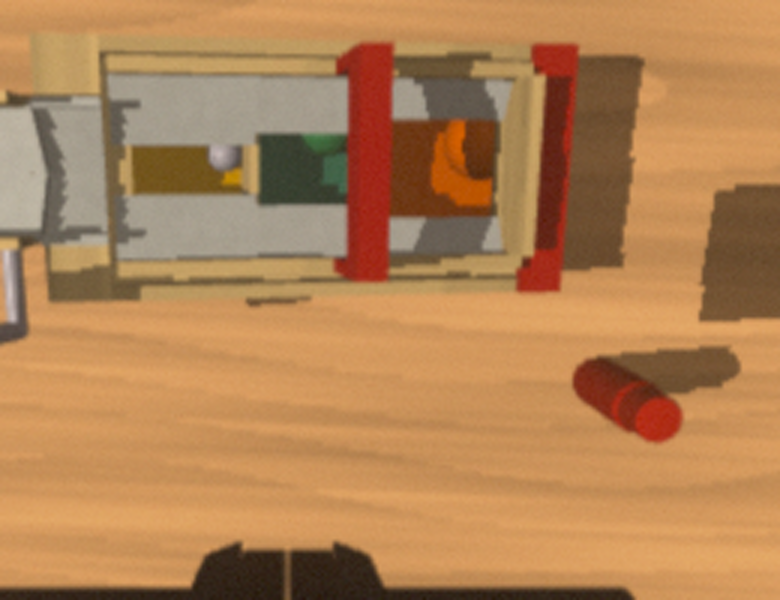

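```bash
python3 -c "
import cv2
a=cv2.imread('pics/side19.png');cv2.imwrite('pics/s19z.png',cv2.resize(a[205:310,230:335],None,fx=5.5,fy=5.5,interpolation=cv2.INTER_CUBIC))"
```

```text
(no output)
```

View pics/s19z.png

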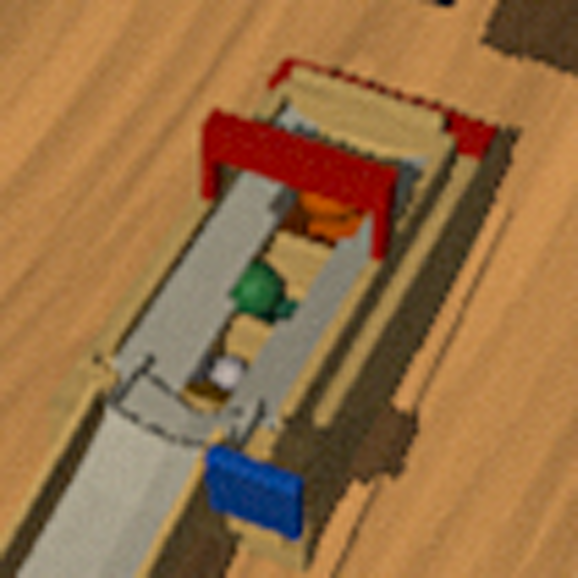

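The yellow, green and orange pockets show one ball each. The second small ball isn't visible and may be under the far white side, so I'll look through the clear wall.

Request:
apply_moves:
  steps:
    - [[5, 2, 0, 0, 0.12, 0, -1], [10, 4, 0, 0, 0.28, 0, -1], [15, 5, -2, 0, 0.42, 0, -1], [18, 5, -6, 0, 0.55, 0, -1], [18, 5, -10, 0, 0.6, 0, -1], [18, 5, -12, 0, 0.6, 0, -1], [18, 5, -12, 0, 0.6, 0, -1]]

```text
clock: 25.15
ee_pos: [0.6287, 0.1052, 0.2176]
orientation: [-2.173, 0.029, -1.527]
ft_force: [-0.1, -0.2, 0.7]
width: 0.0003
```

```bash
python3 look.py 20
```

```text
25.15 [0.6287 0.1052 0.2176] s -0.0725 [-2.173  0.029 -1.527] [-0.05 -0.25  0.74]
```

View pics/wrist20.png

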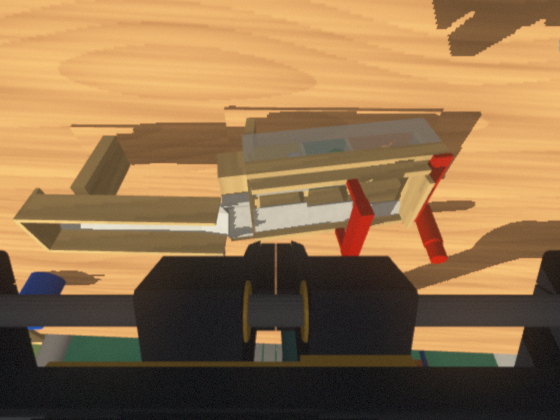

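```bash
python3 -c "
import cv2
a=cv2.imread('pics/wrist20.png');cv2.imwrite('pics/w20z.png',cv2.resize(a[100:250,210:470],None,fx=3,fy=3,interpolation=cv2.INTER_CUBIC))"
```

```text
(no output)
```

View pics/w20z.png

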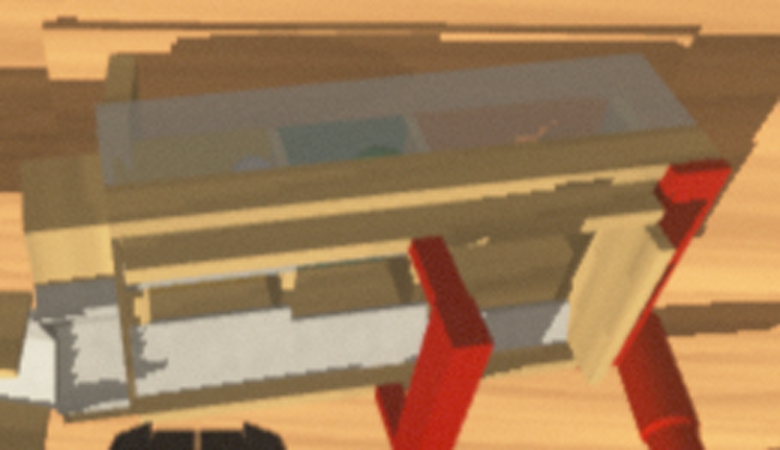

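Request:
apply_moves:
  steps:
    - [[3, 0, 0, 0, 0.1, 0, -1], [6, 0, -2, 0, 0.2, 0, -1], [8, 0, -4, 0, 0.3, 0, -1], [8, 0, -5.5, 0, 0.35, 0, -1], [8, 0, -5.5, 0, 0.35, 0, -1], [8, 0, -5.5, 0, 0.35, 0, -1]]

```text
clock: 25.95
ee_pos: [0.7105, 0.1043, 0.1681]
orientation: [-2.514, 0.042, -1.54]
ft_force: [0.3, 0.6, 0.5]
width: 0.0006
```

```bash
python3 look.py 21;python3 -c "
from h import *
a=cv2.imread('pics/wrist21.png');cv2.imwrite('pics/w21z.png',cv2.resize(a[60:260,180:440],None,fx=3,fy=3,interpolation=cv2.INTER_CUBIC))
cam('side','side21.png')"
```

```text
25.95 [0.7105 0.1043 0.1681] s -0.0674 [-2.514  0.042 -1.54 ] [0.33 0.64 0.46]
```

View pics/wrist21.png

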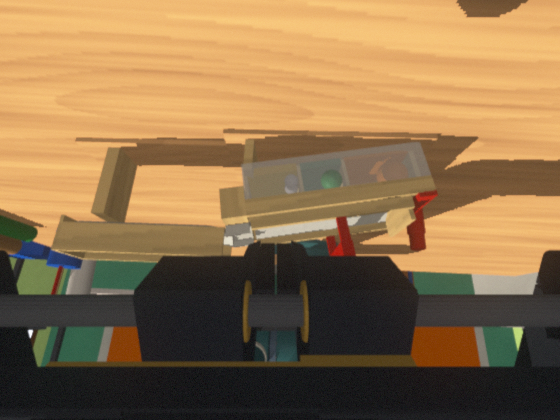

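View pics/w21z.png

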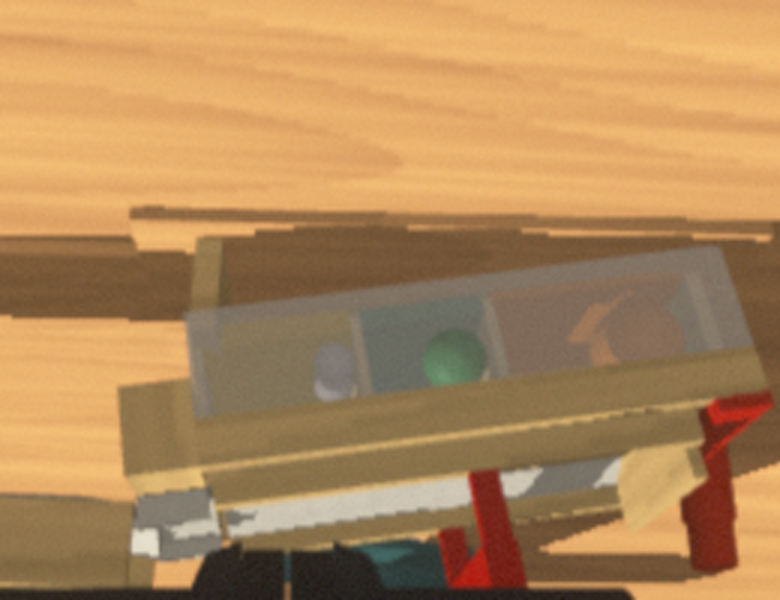

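Through the clear wall both small balls show in the yellow pocket at about (335,360) and (335,388), one behind the other. Green is at (455,358) in the green pocket and orange at (640,325) in the orange one. The gripper touches nothing, so I'm handing in.

```bash
python3 -c "
from h import *
r.close_job(); print('ok')"
```

```text
the job is handed in; nothing more can be done
ok
```

The insert is fitted and released, and all four balls are in their own pockets. I handed the job in at about 26 s of the 61 s allowed.

- **Insert:** I carried it by its handle, slid the toe under the red lip at a 10° tilt, lowered the head until it touched its seat, and let go. Rail tops measured 25.7 mm above the seat plane at every point along both sides, against a nominal 26 mm. It sits about 1 mm off centre, inside its 4 mm play. I did not measure it again after tipping, but it looked unchanged in the later pictures.
- **Tipping:** I pushed the paddle at about 0.03–0.06 rad/s. The balls queued at the trough mouth, then rolled out at a tip angle of about 0.2 rad (estimated from the push distance). I eased the trough back to level afterwards.
- **Pockets:** Seen through the clear wall, both small balls are in the yellow pocket, one partly behind the other. The medium ball is in green and the large one in orange.
- **Rest of the scene:** The trough is empty, the glue bottle and stick were not touched, and the gripper was clear of everything at hand-in.

No check failed. The highest wrist force I read was about 8 N.

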